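Test pressed herb bricks for damp and sort them

TASK

Some of the wrapped herb bricks on the counter may have drawn damp: take the firmness gauge from its stand, press its sprung pin straight down into the window of every brick until the gauge's foot lies flat, see how deep the core dents, and then put the gauge back upright in its stand. Lay every damp brick (dented more than about 4 mm) level and window up across the narrow drying rail, and every firm one flat, window up, in the stock tray. Push no core deeper than 10 mm and leave the other things on the counter where they are.

Things in the scene. Friction and masses are not known exactly. Their poses are not given: they have to be found in the camera images.
- brick1: A pressed herb brick in a kraft-paper wrapper with two red bands, 110 (its x) x 54 (its y) x 40 mm (z), about 0.28 kg; origin at the centre of its underside, z out of its top. In the middle of the top is a 26 mm square window that shows the dark core, at first flush with the top. All bricks look alike; 4 or all 5 of brick1 to brick5 are there, a missing one reads None.
- brick1_core (a joint): How deep (m) the core of brick1 has been dented below its top: 0 at the start, at most 0.012. The core does not spring back, so the dent stays. One full press of the gauge dents a firm core 1 to 3 mm and a damp one 5.5 to 8.5 mm; pressing the same brick again changes little.
- brick2: A pressed herb brick in a kraft-paper wrapper with two red bands, 110 (its x) x 54 (its y) x 40 mm (z), about 0.28 kg; origin at the centre of its underside, z out of its top. In the middle of the top is a 26 mm square window that shows the dark core, at first flush with the top. All bricks look alike; 4 or all 5 of brick1 to brick5 are there, a missing one reads None.
- brick2_core (a joint): How deep (m) the core of brick2 has been dented below its top: 0 at the start, at most 0.012. The core does not spring back, so the dent stays. One full press of the gauge dents a firm core 1 to 3 mm and a damp one 5.5 to 8.5 mm; pressing the same brick again changes little.
- brick3: A pressed herb brick in a kraft-paper wrapper with two red bands, 110 (its x) x 54 (its y) x 40 mm (z), about 0.28 kg; origin at the centre of its underside, z out of its top. In the middle of the top is a 26 mm square window that shows the dark core, at first flush with the top. All bricks look alike; 4 or all 5 of brick1 to brick5 are there, a missing one reads None.
- brick3_core (a joint): How deep (m) the core of brick3 has been dented below its top: 0 at the start, at most 0.012. The core does not spring back, so the dent stays. One full press of the gauge dents a firm core 1 to 3 mm and a damp one 5.5 to 8.5 mm; pressing the same brick again changes little.
- brick4: A pressed herb brick in a kraft-paper wrapper with two red bands, 110 (its x) x 54 (its y) x 40 mm (z), about 0.28 kg; origin at the centre of its underside, z out of its top. In the middle of the top is a 26 mm square window that shows the dark core, at first flush with the top. All bricks look alike; 4 or all 5 of brick1 to brick5 are there, a missing one reads None.
- brick4_core (a joint): How deep (m) the core of brick4 has been dented below its top: 0 at the start, at most 0.012. The core does not spring back, so the dent stays. One full press of the gauge dents a firm core 1 to 3 mm and a damp one 5.5 to 8.5 mm; pressing the same brick again changes little.
- brick5: A pressed herb brick in a kraft-paper wrapper with two red bands, 110 (its x) x 54 (its y) x 40 mm (z), about 0.28 kg; origin at the centre of its underside, z out of its top. In the middle of the top is a 26 mm square window that shows the dark core, at first flush with the top. All bricks look alike; 4 or all 5 of brick1 to brick5 are there, a missing one reads None.
- brick5_core (a joint): How deep (m) the core of brick5 has been dented below its top: 0 at the start, at most 0.012. The core does not spring back, so the dent stays. One full press of the gauge dents a firm core 1 to 3 mm and a damp one 5.5 to 8.5 mm; pressing the same brick again changes little.
- gauge: Firmness gauge, in its stand: upright yellow cylinder 36 mm thick on a steel foot disc 44 mm wide, 10 mm high; 120 mm high in all, 0.26 kg. Origin at the centre of the foot's underside, z up. A blunt sprung pin 10 mm thick sticks out 10 mm below the foot. To test, hold it upright, pin over the middle of a window, and push straight down until the foot lies flat on the brick.
- gauge_pin (a joint): How far (m) the gauge's pin is pushed back into the gauge: 0 free, 0.010 when flush with the foot. Spring 0.5 N per mm. With the foot flat on a brick it reads 7 to 9 mm on a firm core and 1.5 to 4.5 mm on a damp one; the dent makes up the rest of the 10 mm.
- stand: Fixed grey gauge stand at the far side, 76 x 76 mm, 32 mm high; origin at the centre of its underside, z up. Its top has a 56 mm square pocket 12 mm deep for the gauge's foot, with a 36 mm square hole for the pin in the pocket's floor; the foot's underside rests 20 mm above the stand's origin.
- rail: Fixed drying rail: a raised blue-painted bar 340 mm long (its x) and 34 mm wide (its y) on two dark feet, flat top 40 mm above the counter. Origin on the counter under its centre, z up. Bricks lie across it, their length at right angles to it, and stay only while their centre is over the bar. Rail and tray change sides from start to start.
- tray: Fixed open stock tray of light wood, 250 (x) x 160 (y) x 35 mm high outside, walls and floor 5 mm thick; origin at the centre of its underside, z up. It holds two bricks side by side along its x.
- mortar: Loose white ceramic bowl, 72 mm wide, 50 mm high, standing among the bricks; a bystander. Origin at the centre of its underside.
- spoon: Loose spoon, 170 mm long, at the left side; a bystander.
- jar_lid: Loose round wooden jar lid, 96 mm wide, 18 mm high; a bystander.
- tin: Loose green tin, 72 mm wide, 90 mm high; a bystander.
- brush: Loose brush, 180 mm long, at the right side; a bystander.
Mind the look-alikes: they are no part of the job. Leave any blue or green look-alike of the brick2 alone. There is more than one size of the gauge; the one meant has the size given above.

How it is judged:
By the outcome, as a careful person would: the job done as asked, in the order asked, and still so for the second after the job is handed in, with the robot touching nothing.
Of brick1, brick2, brick3, brick4, brick5 only 4 to 5 are there at a start; the rules pass over those that are not, and their reading is None.
At some moment in a run one of brick1, brick2, brick3, brick4, brick5 may be knocked a few centimetres aside while the robot is not near it.
It also fails if it takes over 210 s, if anything falls off the work surface, if the arm or the gripper's body presses on something with over 40 N, if the wrist force passes 120 N, or if a joint passes its speed limit or range.

ROBOT

A 6-joint arm with a two-finger parallel gripper is mounted at the origin on the work surface. World frame = base frame: x ahead of the robot, y to its left, z up, the work surface at z = 0. Lengths are in m, angles in rad, forces in N, time in s.
With the tool pointing down it reaches from about 0.3 to 0.875 m from the base axis. Payload 6.4 kg.
Tool frame: the origin (TCP) lies midway between the tips of the shut fingers; the grasp point (between the pads) lies 19 mm behind it; z points along the fingers, y is the line along which they close (so a half turn about z gives the same grasp; the last joint's range is limited). The gripper opens to 85 mm and grips with 20 to 120 N. Pads are 22 mm wide; open, the fingers measure 114 mm over their backs; the gripper's body (76 mm by 85 mm) begins 54 mm behind the grasp point. The pads swing forward as they close: fully open they stand 13 mm farther back than shut.
Start: joints at [-1.409, 0.181, 1.607, -0, 1.354, -0.206], TCP at [0.207, -0.537, 0.231] pointing down, gripper open.
Joint ranges: [-2.99, 2.99], [-0.89, 2.07], [0.3, 2.58], [-1.14, 4.28], [0, 2.63], [-3.12, 3.12]. Speed limits (rad/s): [2.57, 2.57, 3.01, 3.14, 3.14, 3.14].

INTERFACE

Orientations are given as a unit quaternion [w, x, y, z].
In Python, from bench import ctrl gives the robot as it stands. The module is installed in compiled form; this text tells all that it offers.
- The arm moves only by the tool move_arm, never from a script. Its argument "plan" is one flat list of numbers, 6 for each row, row after row: the shift along the world's x, y, z in units of 50 mm (1.0 is 50 mm), then the turn, a rotation vector about the world's x, y, z in rad. A call has 1 to 10 rows; each row is the pose to reach, as a shift and turn from the pose commanded when the call began; what a row does not reach only later rows make up. A row lasts 1/8 s, in which the tool goes at most 62.5 mm and 10.7 degrees, less where a joint would pass 70% of its speed; a pose out of reach is approached as far as the arm can. A call with a gripper value outside its range is refused whole. "grip" is the finger opening in mm, from 0 to 85.4, set as the call begins (left out, the last holds). The fingers move at their own pace and stop on an object; the grip force is fixed at half the most. Time passes only in rows, so rows that repeat a pose let the fingers close. It gives the time, the measured TCP pose, the force, the opening and the grip force at its end, in the units of the state.
- ctrl.get_obs(): the state, without advancing time (a new reading comes with each control period).
- ctrl.camera(name): name is "side" or "top"; returns a dict with "pixels" (400x640x3 uint8, red, green, blue), "fx", "fy", "cx", "cy" (pixels), "origin" and "attitude" of the camera in the world. Camera axes: x right, y down, z forward; pixel columns grow to the right and rows downward; lengths in m; the calibration is good to about 2 mm. A picture is of the moment at which its call begins. There is no depth.
- ctrl.hand_in(): hands the job in; it is judged then, once.
The state is a dict: "time_s": time; "q": joint angles; "dq": joint speeds; "joint_efforts": joint torques, N m; "eef_pos": TCP position; "eef_rot": TCP orientation; "wrist_force": force on the tool from outside, world axes, zero at the start; "torque": the same for the moment, N m; "opening": opening from 0.0 (shut) to 1.0 (fully open); "grasp_force": force on a finger pad.
Only numpy, scipy, OpenCV 4.12 (cv2) and the standard library are available. Lean on these libraries where they do the work, as an engineer would, in place of code of your own. Each camera call takes 0.05 s, during which the arm holds its last target. There are 200 camera calls.

## Working session

There is one attempt and no reset: what is moved stays moved. The work goes in short steps, Python scripts to look and compute and a tool call to move; the robot and the scene stay as the last step left them, time stands still between calls to the robot, and variables do not carry over. Pictures are saved under pics/ and viewed, at most 14 in all, crops included, and the job is handed in when it is done.

Besides the shell and the picture viewer there is one more tool, called after "Request:" as name(argument=value, ...), one argument or row to a line, values as JSON. move_arm: Moves the arm, as the interface text tells. Its arguments: {"type":"object","properties":{"plan":{"type":"array"},"grip":{"type":"number"}},"required":["plan"]}

```bash
mkdir -p pics; cat > h.py <<'E'
import numpy as np, cv2
from bench import ctrl
from scipy.spatial.transform import Rotation as R
def cam(n):
    c=ctrl.camera(n); return c
def save(c,name,crop=None,s=1):
    im=cv2.cvtColor(c["pixels"],cv2.COLOR_RGB2BGR)
    if crop: im=im[crop[1]:crop[3],crop[0]:crop[2]]
    if s!=1: im=cv2.resize(im,None,fx=s,fy=s,interpolation=cv2.INTER_CUBIC)
    cv2.imwrite("pics/"+name,im)
def rot(c):
    a=np.array(c["attitude"],float)
    return a if a.shape==(3,3) else R.from_quat(a,scalar_first=True).as_matrix()
def ray(c,u,v,z):
    d=rot(c)@np.array([(u-c["cx"])/c["fx"],(v-c["cy"])/c["fy"],1]); o=np.array(c["origin"])
    return o+d*(z-o[2])/d[2]
def proj(c,p):
    q=rot(c).T@(np.array(p)-np.array(c["origin"])); return q[0]/q[2]*c["fx"]+c["cx"],q[1]/q[2]*c["fy"]+c["cy"]
E
python3 - <<'E'
from h import *
for n in("top","side"):
    c=cam(n); save(c,n+"0.png"); print(n,c["origin"],np.round(rot(c),3).tolist(),c["fx"],c["cx"],c["cy"])
print(ctrl.get_obs())
E
```

```text
top [0.43203388 0.01881347 1.66640598] [[-0.01, -0.999, 0.053], [-1.0, 0.009, -0.024], [0.023, -0.053, -0.998]] 468.25904595059575 312.18272548037584 203.53774945265656
side [-0.04426883  0.75505983  0.64889147] [[-0.805, -0.322, 0.498], [-0.593, 0.425, -0.684], [0.009, -0.846, -0.533]] 369.9499174898195 319.4477756851505 196.72894258929205
{'time_s': 0.1, 'q': array([-1.40930409e+00,  1.81514119e-01,  1.60792281e+00,  2.47902665e-06,
        1.35383129e+00, -2.06315067e-01]), 'dq': array([ 0.00090604, -0.00322132, -0.00092893,  0.00362448,  0.00037763,
        0.00128517]), 'joint_efforts': array([ 7.54845605e-04, -4.45876229e+01, -3.52237666e+01, -3.69219861e-04,
        4.21605320e-03, -1.73109964e-06]), 'eef_pos': array([ 0.20667692, -0.53601791,  0.23044047]), 'eef_rot': array([-8.37547631e-04,  9.83137034e-01,  1.82868454e-01,  1.99843054e-05]), 'wrist_force': array([-0.05226303, -0.8584991 , -0.82572503]), 'torque': array([-0.02666559, -0.02123663, -0.06381901]), 'grasp_force': 0.0, 'opening': 1.0001915954580096}
```

View pics/top0.png

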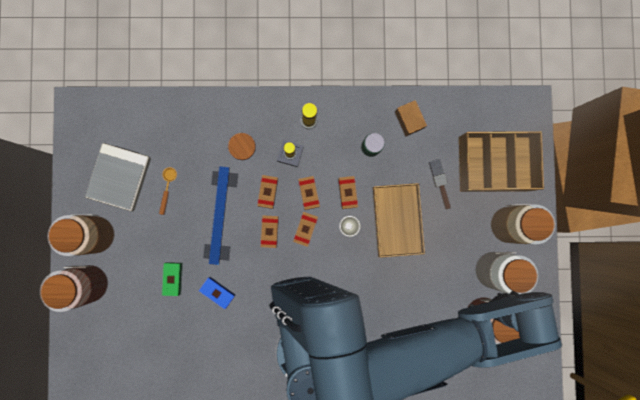

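View pics/side0.png

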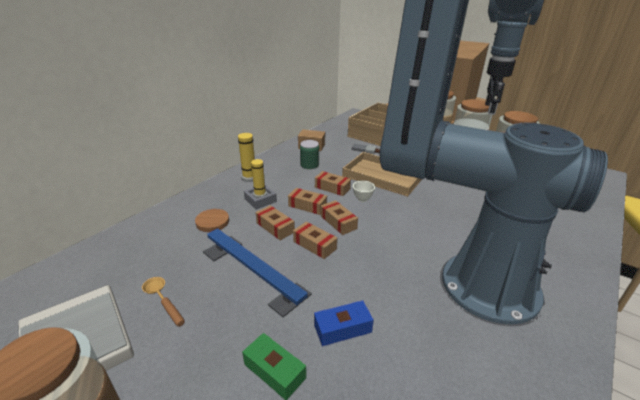

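Top view: five kraft bricks with red bands at about (268,192), (308,193), (347,192), (269,232) and (305,229). The rail is at (219,215), the tray at (399,220) and the mortar at (349,226).

Gauge candidates:
- the short one in the grey stand at (290,149), my choice
- the larger look-alike standing on the counter at (309,113), rejected

Brick look-alikes to leave alone: green (172,279) and blue (217,292). The brown block at (410,118) has no bands, so it is not a brick either.

```bash
cat >> h.py <<'E'
def bricks(c,z=0.04,roi=(180,100,440,280)):
    im=c["pixels"]; hsv=cv2.cvtColor(im,cv2.COLOR_RGB2HSV).astype(int); H,S,V=hsv[...,0],hsv[...,1],hsv[...,2]
    red=(((H<6)|(H>172))&(S>150)&(V>90)).astype(np.uint8)
    m=np.zeros_like(red); x0,y0,x1,y1=roi; m[y0:y1,x0:x1]=1; red*=m
    n,l,st,ce=cv2.connectedComponentsWithStats(red)
    b=[(ce[i],st[i,4]) for i in range(1,n) if st[i,4]>=6]
    P=[ray(c,*p,z)[:2] for p,_ in b]; out=[];used=set()
    prs=sorted((abs(np.linalg.norm(P[i]-P[j])-.068),i,j) for i in range(len(P)) for j in range(i))
    for d,i,j in prs:
        if d>.02 or i in used or j in used: continue
        mid=(b[i][0]+b[j][0])/2; u,v=np.round(mid).astype(int)
        w=im[v-6:v+7,u-6:u+7].astype(float).sum(2); g=np.clip(230-w,0,None)
        if g.sum()<300: continue
        yy,xx=np.mgrid[v-6:v+7,u-6:u+7]; wc=((g*xx).sum()/g.sum(),(g*yy).sum()/g.sum())
        used|={i,j}; dd=P[i]-P[j]; a=(np.arctan2(dd[1],dd[0])+np.pi/2)%np.pi-np.pi/2
        out.append((ray(c,*wc,z)[:2],((P[i]+P[j])/2),np.degrees(a),np.linalg.norm(dd),wc))
    return out
E
python3 - <<'E'
from h import *
c=cam("top"); s=cam("side")
for o in bricks(c): print([np.round(x,3).tolist() if not isinstance(x,float) else round(x,3) for x in o])
def blob(c,lo,hi,roi):
    hsv=cv2.cvtColor(c["pixels"],cv2.COLOR_RGB2HSV); m=cv2.inRange(hsv,lo,hi); k=np.zeros_like(m); k[roi[1]:roi[3],roi[0]:roi[2]]=255
    m&=k; cs,_=cv2.findContours(m,0,2); cs=max(cs,key=cv2.contourArea); return cs,cv2.minAreaRect(cs),m
cs,r,m=blob(c,(22,120,60),(35,255,255),(275,135,305,165)); print("gauge top",r,np.array(np.nonzero(m)).min(1),np.array(np.nonzero(m)).max(1))
cs2,r2,m2=blob(s,(18,120,60),(38,255,255),(248,150,270,205)); print("gauge side",r2,np.array(np.nonzero(m2)).min(1),np.array(np.nonzero(m2)).max(1))
cs,r,m=blob(c,(100,120,40),(130,255,255),(205,160,235,270)); bx=cv2.boxPoints(r); P=np.array([ray(c,*p,.04)[:2] for p in bx]); print("rail",P.round(3).tolist(),P.mean(0))
cs,r,m=blob(c,(5,40,60),(22,255,255),(365,175,435,265)); bx=cv2.boxPoints(r); P=np.array([ray(c,*p,.035)[:2] for p in bx]); print("tray",P.round(3).tolist(),P.mean(0))
print("mortar",ray(c,349,226,.05))
for z in(.03,.08,.14): print(z,ray(c,290,149,z), )
for z in (.03,.14): print(ray(s,258,163,z))
save(c,"c1.png",(260,95,330,170),6)
E
```

```text
[[0.431, 0.006], [0.431, 0.006], np.float64(-19.165), np.float64(0.076), [305.075, 228.765]]
[[0.557, -0.008], [0.558, -0.008], np.float64(11.457), np.float64(0.076), [308.683, 192.414]]
[[0.424, 0.131], [0.424, 0.13], np.float64(-3.612), np.float64(0.076), [268.774, 231.261]]
[[0.558, -0.145], [0.558, -0.144], np.float64(5.379), np.float64(0.076), [347.987, 192.031]]
[[0.563, 0.137], [0.563, 0.136], np.float64(-9.666), np.float64(0.076), [266.948, 191.279]]
gauge top ((289.3000183105469, 148.60000610351562), (12.969193458557129, 10.733125686645508), 63.43495178222656) [142 284] [156 294]
gauge side ((255.24366760253906, 171.91116333007812), (44.74314880371094, 15.033126831054688), 85.91438293457031) [150 248] [194 264]
rail [[0.316, 0.34], [0.652, 0.304], [0.648, 0.269], [0.312, 0.305]] [0.4818748  0.30455513]
tray [[0.579, -0.23], [0.592, -0.397], [0.339, -0.412], [0.328, -0.246]] [ 0.45953096 -0.3211792 ]
mortar [ 0.43905545 -0.14607664  0.05      ]
0.03 [0.71185378 0.05598236 0.03      ]
0.08 [0.70330395 0.05484667 0.08      ]
0.14 [0.69304415 0.05348385 0.14      ]
[ 0.84988612 -0.08947587  0.03      ]
[0.69096158 0.06062949 0.14      ]
```

View pics/c1.png

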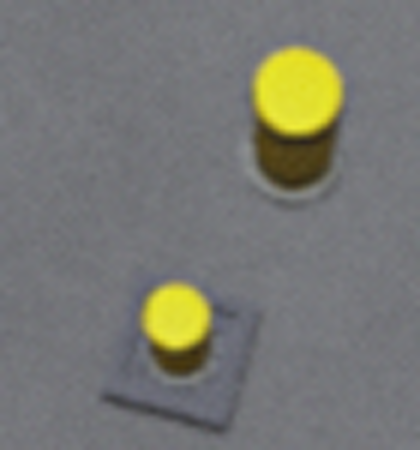

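The crop confirms it: the short gauge is in the stand (top disc at about (289.5,147.5), near x 0.697, y 0.055), and the bigger one stands on the counter. Moving off.

Request:
move_arm(
  plan=[0.6, 0.7, 0, 0, 0, 0, 1.2, 1.5, 0, 0, 0, -0.1, 2.0, 2.4, 0, 0, 0, -0.2, 2.8, 3.4, 0, 0, 0, -0.3, 3.6, 4.3, 0, 0, 0, -0.37, 4.4, 5.3, 0, 0, 0, -0.37, 5.2, 6.3, 0, 0, 0, -0.37, 6.0, 7.2, 0, 0, 0, -0.37, 6.8, 8.2, 0, 0, 0, -0.37, 7.4, 8.9, 0, 0, 0, -0.37],
  grip=75,
)

```text
time_s: 1.45
eef_pos: [0.5779, -0.0892, 0.2312]
eef_rot: [-0.0, 1.0, -0.0, 0.0]
wrist_force: [-0.2, -1.1, 0.4]
opening: 0.881
grasp_force: 0.0
```

Request:
move_arm(
  plan=[0.8, 1.0, 0, 0, 0, 0, 1.6, 2.0, 0, 0, 0, 0, 2.4, 2.9, 0, 0, 0, 0, 2.4, 2.9, -0.6, 0, 0, 0, 2.4, 2.9, -1.2, 0, 0, 0, 2.4, 2.9, -1.2, 0, 0, 0],
)

```text
time_s: 2.2
eef_pos: [0.6945, 0.0539, 0.1674]
eef_rot: [-0.0, 1.0, -0.001, -0.004]
wrist_force: [0.3, 1.0, 0.1]
opening: 0.878
grasp_force: 0.0
```

```bash
python3 - <<'E'
from h import *
s=cam("side"); o=ctrl.get_obs(); print(o["eef_pos"]); print(proj(s,o["eef_pos"]), proj(s,(.697,.055,.14)))
save(s,"s1.png",(190,90,330,220),5)
E
```

```text
[0.6958379  0.05353445 0.16997026]
(np.float64(257.69617892934286), np.float64(152.69835936424946)) (np.float64(257.87234433574577), np.float64(161.77299865584277))
```

View pics/s1.png

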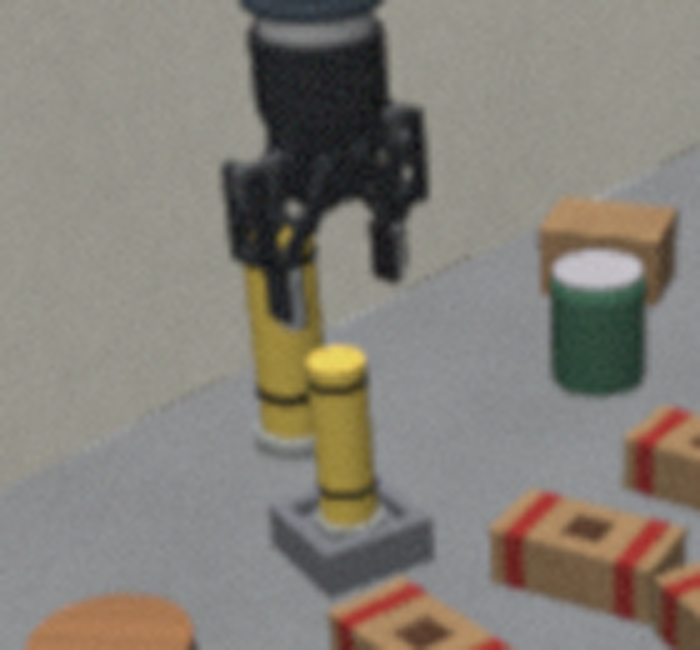

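The finger tips, at crop (290,325) and (388,280), straddle the gauge top at (337,360), so they are aligned. Going down to grasp.

Request:
move_arm(
  plan=[0, 0, -0.6, 0, 0, 0, 0, 0, -1.2, 0, 0, 0, 0, 0, -1.68, 0, 0, 0, 0, 0, -1.68, 0, 0, 0],
)

```text
time_s: 2.75
eef_pos: [0.6961, 0.0532, 0.0869]
eef_rot: [-0.0, 1.0, -0.001, -0.001]
wrist_force: [0.1, -0.2, -0.0]
opening: 0.876
grasp_force: 0.0
```

Request:
move_arm(
  plan=[0, 0, 0, 0, 0, 0, 0, 0, 0, 0, 0, 0, 0, 0, 0, 0, 0, 0, 0, 0, 0, 0, 0, 0, 0, 0, 0, 0, 0, 0, 0, 0, 0, 0, 0, 0],
  grip=25,
)

```text
time_s: 3.5
eef_pos: [0.6982, 0.0534, 0.0896]
eef_rot: [0.0, 1.0, -0.001, 0.002]
wrist_force: [0.8, 0.6, 5.9]
opening: 0.412
grasp_force: 58.4
```

Request:
move_arm(
  plan=[0, 0, 0.5, 0, 0, 0, 0, 0, 1.1, 0, 0, 0, 0, 0, 1.7, 0, 0, 0, -0.9, 0.55, 1.7, 0, 0, 0, -1.8, 1.1, 1.7, 0, 0, 0, -2.68, 1.66, 1.7, 0, 0, 0, -2.68, 1.66, 1.2, 0, 0, 0, -2.68, 1.66, 1.2, 0, 0, 0, -2.68, 1.66, 1.2, 0, 0, 0],
)

```text
time_s: 4.62
eef_pos: [0.5634, 0.1361, 0.1479]
eef_rot: [0.0, 1.0, -0.001, 0.0]
wrist_force: [1.1, 0.2, -2.3]
opening: 0.407
grasp_force: 59.6
```

```bash
cat >> h.py <<'E'
def force(n=6):
    F=[]
    for _ in range(n): ctrl.camera("top"); F.append(ctrl.get_obs()["wrist_force"])
    F=np.array(F); return F.mean(0).round(2),F.std(0).round(2)
E
python3 - <<'E'
from h import *
s=cam("side"); o=ctrl.get_obs(); print(o["eef_pos"]); print(proj(s,(.563,.137,.04)),force())
save(s,"s2.png",(200,130,340,260),5)
E
```

```text
[0.56376317 0.13606265 0.14812796]
(np.float64(274.38801109500605), np.float64(216.7626156937593)) (array([ 0.01,  0.18, -2.41]), array([0.32, 0.2 , 0.56]))
```

View pics/s2.png

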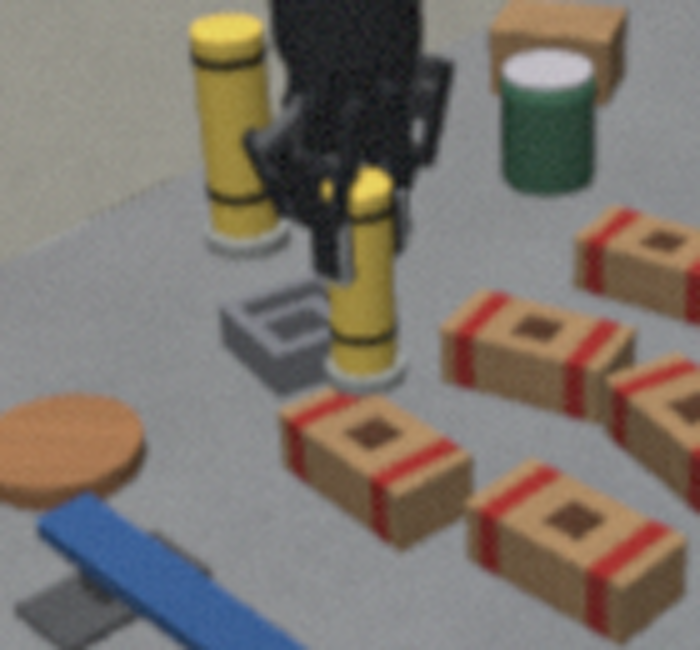

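```bash
python3 - <<'E'
from h import *
s=cam("side"); o=ctrl.get_obs(); p=o["eef_pos"]
f=lambda u:[round((u[0]-200)*5),round((u[1]-130)*5)]
for z in (.04,.082,.092,.192,.202): print(z,f(proj(s,(p[0],p[1],z))))
print("window true",f(proj(s,(.563,.137,.04))))
for o in bricks(cam("side")): print(o[0].round(3),round(o[2],1),np.round(o[4],1))
c=cam("top")
for o in bricks(c): print(o[0].round(3),round(o[2],1))
E
```

```text
0.04 [373, 433]
0.082 [369, 371]
0.092 [368, 356]
0.192 [357, 196]
0.202 [355, 179]
window true [372, 434]
[0.432 0.004] -17.8 [338.8 211.4]
[0.564 0.137] -4.0 [274.2 216.7]
[ 0.559 -0.01 ] 12.1 [307.3 195.3]
[0.425 0.13 ] -3.5 [314.7 233.7]
[0.431 0.006] -19.1
[ 0.558 -0.145] 5.2
[ 0.557 -0.008] 11.7
```

```bash
cat >> h.py <<'E'
def axis(s,x0,x1,y0,y1,p):
    """gauge midline per row in side image, vs. vertical through p (x,y), at rows"""
    hsv=cv2.cvtColor(s["pixels"],cv2.COLOR_RGB2HSV); m=cv2.inRange(hsv,(18,120,50),(38,255,255))
    for v in range(y0,y1,3):
        u=np.nonzero(m[v,x0:x1])[0]
        if len(u)<4: continue
        zz=np.linspace(.03,.25,400); pr=np.array([proj(s,(*p,z)) for z in zz]); k=np.argmin(abs(pr[:,1]-v))
        print(v,"z%.3f"%zz[k],"mid",(u[0]+u[-1])/2+x0,"w",u[-1]-u[0]+1,"exp %.1f"%pr[k,0])
E
python3 - <<'E'
from h import *
s=cam("side"); p=ctrl.get_obs()["eef_pos"]
axis(s,260,285,160,208,p[:2])
f=s["fx"]; d=np.linalg.norm(np.array(s["origin"])-p); print("mm/px",1000*d/f, proj(s,(p[0]-.01,p[1],.1)),proj(s,(p[0],p[1],.1)))
E
```

```text
166 z0.201 mid 271.5 w 14 exp 271.1
169 z0.193 mid 271.0 w 13 exp 271.3
172 z0.184 mid 273.0 w 7 exp 271.5
175 z0.175 mid 274.5 w 8 exp 271.7
178 z0.166 mid 274.5 w 8 exp 271.9
181 z0.157 mid 274.0 w 7 exp 272.1
184 z0.147 mid 274.0 w 7 exp 272.3
187 z0.138 mid 273.5 w 8 exp 272.5
190 z0.129 mid 271.5 w 12 exp 272.7
193 z0.119 mid 272.0 w 11 exp 273.0
196 z0.109 mid 272.0 w 11 exp 273.2
199 z0.099 mid 272.5 w 12 exp 273.4
202 z0.090 mid 272.5 w 10 exp 273.6
mm/px 2.7068873078518476 (np.float64(276.0722953547674), np.float64(200.0603196082404)) (np.float64(273.3581394393673), np.float64(198.8738883615523))
```

Request:
move_arm(
  plan=[0, 0, 0, 0, 0.06, 0, 0, 0, 0, 0, 0.06, 0, 0, 0, 0, 0, 0.06, 0],
)

```text
time_s: 5.55
eef_pos: [0.5627, 0.1365, 0.1471]
eef_rot: [0.0, 1.0, -0.001, -0.03]
wrist_force: [-0.1, 0.2, -3.2]
opening: 0.407
grasp_force: 59.5
```

```bash
python3 - <<'E'
from h import *
s=cam("side"); o=ctrl.get_obs();p=o["eef_pos"]; print(p,o["eef_rot"])
axis(s,260,285,160,208,p[:2])
save(s,"s3.png",(240,140,310,230),6)
E
```

```text
[0.56253976 0.13647341 0.14713974] [ 5.11411513e-05  9.99555710e-01 -1.05901318e-03 -2.97868920e-02]
166 z0.201 mid 270.5 w 14 exp 271.2
169 z0.193 mid 270.5 w 14 exp 271.4
172 z0.184 mid 272.0 w 7 exp 271.6
175 z0.175 mid 273.5 w 8 exp 271.8
178 z0.166 mid 274.0 w 9 exp 272.0
181 z0.157 mid 274.0 w 7 exp 272.2
184 z0.147 mid 274.0 w 7 exp 272.4
187 z0.138 mid 273.5 w 8 exp 272.6
190 z0.129 mid 272.5 w 12 exp 272.8
193 z0.119 mid 272.5 w 12 exp 273.0
196 z0.109 mid 273.0 w 11 exp 273.2
199 z0.099 mid 273.0 w 11 exp 273.4
202 z0.090 mid 273.0 w 11 exp 273.6
```

View pics/s3.png

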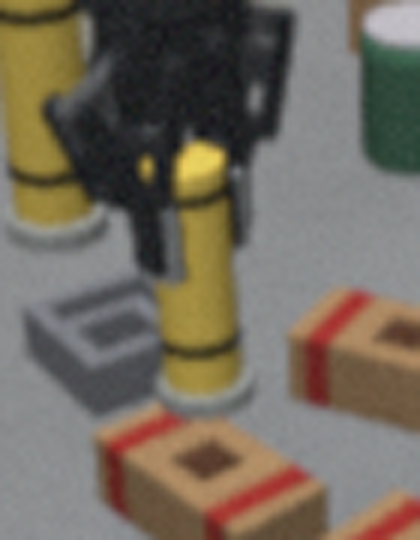

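The gauge is upright now, with its foot at crop (206,390) right over the window at (208,460). Pressing in stages.

Request:
move_arm(
  plan=[0, 0, -0.3, 0, 0, 0, 0, 0, -0.5, 0, 0, 0, 0, 0, -0.6, 0, 0, 0, 0, 0, -0.66, 0, 0, 0, 0, 0, -0.72, 0, 0, 0, 0, 0, -0.76, 0, 0, 0, 0, 0, -0.76, 0, 0, 0],
)

```text
time_s: 6.48
eef_pos: [0.5633, 0.1365, 0.1106]
eef_rot: [0.0, 1.0, -0.001, -0.029]
wrist_force: [-4.2, 0.3, 4.7]
opening: 0.409
grasp_force: 60.4
```

```bash
python3 - <<'E'
from h import *
print(force(8),ctrl.get_obs()["eef_pos"])
s=cam("side"); axis(s,260,285,170,222,ctrl.get_obs()["eef_pos"][:2])
E
```

```text
(array([-2.89, -0.16,  5.35]), array([0.65, 0.35, 0.61])) [0.5632607  0.13652549 0.11058294]
176 z0.172 mid 273.5 w 6 exp 271.6
179 z0.163 mid 271.0 w 15 exp 271.8
182 z0.154 mid 273.0 w 9 exp 272.0
185 z0.144 mid 274.0 w 9 exp 272.2
188 z0.135 mid 274.5 w 8 exp 272.4
191 z0.125 mid 274.5 w 8 exp 272.6
194 z0.115 mid 275.0 w 7 exp 272.9
197 z0.106 mid 275.0 w 7 exp 273.1
200 z0.096 mid 272.5 w 12 exp 273.3
203 z0.086 mid 272.5 w 12 exp 273.5
206 z0.076 mid 273.5 w 12 exp 273.7
209 z0.066 mid 274.0 w 11 exp 273.9
212 z0.056 mid 274.0 w 11 exp 274.1
215 z0.046 mid 273.5 w 6 exp 274.3
```

Request:
move_arm(
  plan=[0, 0, -0.02, 0, 0, 0, 0, 0, -0.04, 0, 0, 0, 0, 0, -0.04, 0, 0, 0],
)

```text
time_s: 7.3
eef_pos: [0.5638, 0.1366, 0.1105]
eef_rot: [0.0, 1.0, -0.001, -0.029]
wrist_force: [-7.5, -0.2, 16.4]
opening: 0.408
grasp_force: 61.2
```

```bash
python3 - <<'E'
from h import *
print(force(6),ctrl.get_obs()["eef_pos"],ctrl.get_obs()["torque"])
E
```

```text
(array([-6.7 , -0.28, 16.28]), array([0.47, 0.47, 0.35])) [0.56381214 0.13661079 0.11049153] [-0.10569252  1.43484936  0.01077312]
```

Request:
move_arm(
  plan=[0, 0, 0.04, 0, 0, 0, 0, 0, 0.09, 0, 0, 0, 0, 0, 0.09, 0, 0, 0, 0, 0, 0.09, 0, 0, 0],
)

```text
time_s: 8.1
eef_pos: [0.5628, 0.1364, 0.1115]
eef_rot: [0.0, 1.0, -0.001, -0.03]
wrist_force: [0.4, -0.4, -2.0]
opening: 0.404
grasp_force: 59.6
```

```bash
python3 - <<'E'
from h import *
print(force(12),ctrl.get_obs()["eef_pos"],ctrl.get_obs()["torque"])
E
```

```text
(array([ 0.57, -0.06, -2.05]), array([0.39, 0.44, 0.48])) [0.5627394  0.13640967 0.1117674 ] [-0.05605289 -0.09104141  0.01688299]
```

Request:
move_arm(
  plan=[0, 0, 0.2, 0, 0, 0, 0, 0, 0.5, 0, 0, 0, 0, 0, 0.75, 0, 0, 0, 0, 0, 0.75, 0, 0, 0],
)

```text
time_s: 9.2
eef_pos: [0.564, 0.1365, 0.1514]
eef_rot: [-0.0, 1.0, -0.001, -0.028]
wrist_force: [0.1, -0.8, -2.3]
opening: 0.408
grasp_force: 59.5
```

```bash
python3 - <<'E'
from h import *
print(force(12),ctrl.get_obs()["eef_pos"],ctrl.get_obs()["torque"])
s=cam("side"); axis(s,260,285,160,208,ctrl.get_obs()["eef_pos"][:2])
for o in bricks(cam("side")): print(o[0].round(3),round(o[2],1),np.round(o[4],1))
E
```

```text
(array([ 0.03, -0.16, -2.47]), array([0.3 , 0.39, 0.65])) [0.56267463 0.13644679 0.14911375] [-0.0274389  -0.05553111  0.00330309]
163 z0.210 mid 273.5 w 4 exp 270.9
166 z0.201 mid 270.0 w 15 exp 271.1
169 z0.193 mid 272.5 w 8 exp 271.3
172 z0.184 mid 273.0 w 9 exp 271.5
175 z0.175 mid 274.0 w 9 exp 271.7
178 z0.166 mid 274.5 w 8 exp 271.9
181 z0.157 mid 274.0 w 7 exp 272.1
184 z0.147 mid 274.0 w 7 exp 272.3
187 z0.138 mid 272.0 w 11 exp 272.5
190 z0.129 mid 272.5 w 12 exp 272.8
193 z0.119 mid 272.5 w 12 exp 273.0
196 z0.109 mid 272.5 w 10 exp 273.2
199 z0.099 mid 273.5 w 12 exp 273.4
202 z0.090 mid 273.5 w 10 exp 273.6
[0.432 0.005] -18.0 [338.6 211.6]
[0.424 0.13 ] -2.9 [314.8 233.8]
[0.561 0.139] -5.8 [274.3 217.4]
[ 0.56 -0.01] 9.7 [307.3 195.2]
```

Brick A, at (0.563,0.137): with the foot just unloaded the spring force is about 0.4 N, so the pin is hardly pushed in and the brick is damp. Next, brick D.

Request:
move_arm(
  plan=[-0.9, -0.04, 0, 0, 0, 0, -1.9, -0.08, 0, 0, 0, 0, -2.78, -0.12, 0, 0, 0, 0, -2.78, -0.12, 0, 0, 0, 0, -2.78, -0.12, -0.4, 0, 0, 0, -2.78, -0.12, -0.65, 0, 0, 0, -2.78, -0.12, -0.75, 0, 0, 0, -2.78, -0.12, -0.83, 0, 0, 0, -2.78, -0.12, -0.83, 0, 0, 0],
)

```text
time_s: 11.02
eef_pos: [0.4259, 0.1303, 0.11]
eef_rot: [0.0, 1.0, -0.001, -0.028]
wrist_force: [-3.6, -1.1, 13.5]
opening: 0.409
grasp_force: 58.7
```

Request:
move_arm(
  plan=[0, 0, 0.04, 0, 0, 0, 0, 0, 0.08, 0, 0, 0, 0, 0, 0.08, 0, 0, 0, 0, 0, 0.08, 0, 0, 0],
)

```text
time_s: 11.52
eef_pos: [0.4239, 0.1304, 0.1118]
eef_rot: [0.0, 1.0, -0.001, -0.03]
wrist_force: [0.7, 0.2, -0.1]
opening: 0.409
grasp_force: 59.4
```

```bash
python3 - <<'E'
from h import *
print(force(10),ctrl.get_obs()["eef_pos"],ctrl.get_obs()["torque"])
s=cam("side"); axis(s,295,335,175,240,ctrl.get_obs()["eef_pos"][:2])
E
```

```text
(array([1.66, 0.07, 0.17]), array([0.66, 0.58, 0.35])) [0.42375096 0.13045545 0.1117719 ] [ 0.00390798 -0.47193146  0.04820523]
193 z0.168 mid 318.0 w 7 exp 315.1
196 z0.159 mid 313.5 w 14 exp 315.1
199 z0.150 mid 317.0 w 7 exp 315.1
202 z0.141 mid 318.0 w 7 exp 315.1
205 z0.132 mid 318.0 w 7 exp 315.1
208 z0.123 mid 318.0 w 7 exp 315.1
211 z0.114 mid 318.0 w 7 exp 315.1
214 z0.104 mid 318.0 w 7 exp 315.1
217 z0.095 mid 315.0 w 13 exp 315.0
220 z0.086 mid 314.5 w 12 exp 315.0
223 z0.076 mid 315.0 w 13 exp 315.0
226 z0.066 mid 314.5 w 12 exp 315.0
229 z0.056 mid 315.0 w 11 exp 315.0
232 z0.047 mid 315.0 w 7 exp 315.0
```

Request:
move_arm(
  plan=[0, 0, 0.05, 0, 0, 0, 0, 0, 0.05, 0, 0, 0, 0, 0, 0.05, 0, 0, 0],
)

```text
time_s: 12.45
eef_pos: [0.4234, 0.1304, 0.1141]
eef_rot: [0.0, 1.0, -0.001, -0.03]
wrist_force: [1.0, 0.2, -1.1]
opening: 0.408
grasp_force: 59.5
```

```bash
python3 - <<'E'
from h import *
print(force(14),ctrl.get_obs()["eef_pos"],ctrl.get_obs()["torque"])
E
```

```text
(array([ 0.12, -0.02, -0.86]), array([0.52, 0.4 , 0.53])) [0.4236462  0.13044453 0.11424383] [-0.03642085 -0.00144378 -0.03818727]
```

Request:
move_arm(
  plan=[0, 0, 0.2, 0, 0, 0, 0, 0, 0.45, 0, 0, 0, 0, 0, 0.7, 0, 0, 0, 0, 0, 0.7, 0, 0, 0],
)

```text
time_s: 13.65
eef_pos: [0.4249, 0.1305, 0.1509]
eef_rot: [-0.0, 1.0, -0.001, -0.028]
wrist_force: [0.1, -0.3, -2.4]
opening: 0.41
grasp_force: 59.8
```

```bash
python3 - <<'E'
from h import *
print(force(14),ctrl.get_obs()["eef_pos"],ctrl.get_obs()["torque"])
s=cam("side")
for o in bricks(s): print(o[0].round(3),round(o[2],1),np.round(o[4],1))
E
```

```text
(array([ 0.06, -0.03, -2.56]), array([0.54, 0.42, 0.5 ])) [0.42375603 0.13044199 0.14923453] [ 0.02121807 -0.02500887  0.0263267 ]
[0.486 0.162] 8.6 [289.6 231. ]
[0.432 0.005] -25.2 [338.8 211.5]
```

Brick D, at (0.424,0.131): spring force 2.6 N and 1.7 N at lifts of 1.3 and 4 mm, so the pin reads about 7 mm and the brick is firm. Next, brick C.

Request:
move_arm(
  plan=[0.05, -0.9, 0, 0, 0, 0, 0.1, -1.7, 0, 0, 0, 0, 0.14, -2.5, 0, 0, 0, 0, 0.14, -2.5, 0, 0, 0, 0, 0.14, -2.5, -0.4, 0, 0, 0, 0.14, -2.5, -0.65, 0, 0, 0, 0.14, -2.5, -0.75, 0, 0, 0, 0.14, -2.5, -0.83, 0, 0, 0, 0.14, -2.5, -0.83, 0, 0, 0],
)

```text
time_s: 15.52
eef_pos: [0.4313, 0.006, 0.1101]
eef_rot: [-0.0, 1.0, -0.001, -0.03]
wrist_force: [-7.9, 2.0, 19.8]
opening: 0.409
grasp_force: 63.4
```

Request:
move_arm(
  plan=[0, 0, 0.04, 0, 0, 0, 0, 0, 0.08, 0, 0, 0, 0, 0, 0.08, 0, 0, 0, 0, 0, 0.08, 0, 0, 0],
)

```text
time_s: 16.02
eef_pos: [0.4308, 0.0054, 0.1117]
eef_rot: [0.0, 1.0, -0.001, -0.03]
wrist_force: [-0.3, -0.6, -2.9]
opening: 0.407
grasp_force: 60.9
```

```bash
python3 - <<'E'
from h import *
print(force(10),ctrl.get_obs()["eef_pos"])
s=cam("side"); p=ctrl.get_obs()["eef_pos"]; print(proj(s,(*p[:2],.07)));axis(s,320,360,192,216,p[:2])
E
```

```text
(array([ 0.27,  0.01, -2.07]), array([0.32, 0.55, 0.46])) [0.43080133 0.00541987 0.11180036]
(np.float64(339.3414191238033), np.float64(203.06877999156825))
192 z0.107 mid 342.5 w 6 exp 339.8
195 z0.097 mid 339.0 w 11 exp 339.7
198 z0.087 mid 339.5 w 10 exp 339.6
201 z0.077 mid 339.0 w 11 exp 339.4
204 z0.067 mid 339.0 w 11 exp 339.3
207 z0.056 mid 339.5 w 10 exp 339.2
```

Request:
move_arm(
  plan=[0, 0, 0.05, 0, 0, 0, 0, 0, 0.05, 0, 0, 0, 0, 0, 0.05, 0, 0, 0],
)

```text
time_s: 16.95
eef_pos: [0.4307, 0.0054, 0.1143]
eef_rot: [0.0, 1.0, -0.001, -0.03]
wrist_force: [0.3, 0.5, -2.7]
opening: 0.407
grasp_force: 60.8
```

```bash
python3 - <<'E'
from h import *
print(force(10),ctrl.get_obs()["eef_pos"])
E
```

```text
(array([ 0.05, -0.13, -2.63]), array([0.34, 0.53, 0.49])) [0.43076468 0.00544588 0.11427258]
```

Request:
move_arm(
  plan=[0, 0, 0.2, 0, 0, 0, 0, 0, 0.45, 0, 0, 0, 0, 0, 0.7, 0, 0, 0, 0, 0, 0.7, 0, 0, 0],
)

```text
time_s: 17.95
eef_pos: [0.4319, 0.0052, 0.1509]
eef_rot: [0.0, 1.0, -0.001, -0.028]
wrist_force: [0.8, -0.3, -2.3]
opening: 0.408
grasp_force: 60.9
```

```bash
python3 - <<'E'
from h import *
print(force(6),ctrl.get_obs()["eef_pos"])
s=cam("side")
for o in bricks(s): print(o[0].round(3),round(o[2],1),np.round(o[4],1))
c=cam("top")
for o in bricks(c): print("t",o[0].round(3),round(o[2],1),np.round(o[4],1))
save(s,"s4.png",(230,130,390,260),5)
E
```

```text
(array([-0.24, -0.07, -2.34]), array([0.31, 0.36, 0.4 ])) [0.43039897 0.00554015 0.14883981]
[0.425 0.13 ] -3.2 [314.7 233.7]
t [ 0.557 -0.008] 13.2 [308.7 192.4]
t [0.424 0.131] -4.9 [268.8 231.3]
t [ 0.558 -0.145] 6.0 [348. 192.]
t [0.563 0.137] -9.7 [266.9 191.2]
```

View pics/s4.png

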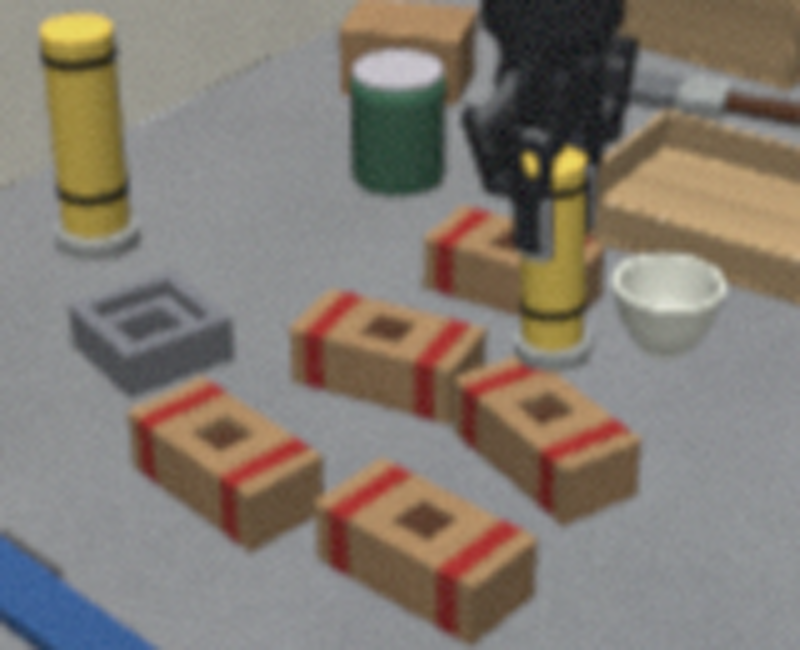

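Brick C, at crop (547,407), is damp (0.4 N). Everything stays where it was. Next, brick B.

Request:
move_arm(
  plan=[0.85, -0.1, 0, 0, 0, 0, 1.7, -0.2, 0, 0, 0, 0, 2.52, -0.28, 0, 0, 0, 0, 2.52, -0.28, 0, 0, 0, 0, 2.52, -0.28, -0.4, 0, 0, 0, 2.52, -0.28, -0.65, 0, 0, 0, 2.52, -0.28, -0.75, 0, 0, 0, 2.52, -0.28, -0.83, 0, 0, 0, 2.52, -0.28, -0.83, 0, 0, 0],
)

```text
time_s: 19.48
eef_pos: [0.5565, -0.0083, 0.1103]
eef_rot: [0.0, 1.0, -0.001, -0.03]
wrist_force: [-7.3, 2.3, 14.4]
opening: 0.406
grasp_force: 62.9
```

Request:
move_arm(
  plan=[0, 0, 0.04, 0, 0, 0, 0, 0, 0.08, 0, 0, 0, 0, 0, 0.08, 0, 0, 0, 0, 0, 0.08, 0, 0, 0],
)

```text
time_s: 19.98
eef_pos: [0.5568, -0.0086, 0.1118]
eef_rot: [0.0, 1.0, -0.001, -0.03]
wrist_force: [-0.8, 0.2, 0.2]
opening: 0.41
grasp_force: 61.3
```

```bash
python3 - <<'E'
from h import *
print(force(10),ctrl.get_obs()["eef_pos"])
E
```

```text
(array([-0.83,  0.41,  0.81]), array([0.57, 0.34, 0.51])) [ 0.55678247 -0.00857638  0.11176309]
```

Request:
move_arm(
  plan=[0, 0, 0.05, 0, 0, 0, 0, 0, 0.05, 0, 0, 0, 0, 0, 0.05, 0, 0, 0],
)

```text
time_s: 20.85
eef_pos: [0.5568, -0.0086, 0.1143]
eef_rot: [0.0, 1.0, -0.001, -0.03]
wrist_force: [-0.3, 0.1, -0.6]
opening: 0.409
grasp_force: 61.2
```

```bash
python3 - <<'E'
from h import *
print(force(10),ctrl.get_obs()["eef_pos"])
E
```

```text
(array([-0.08,  0.13, -0.58]), array([0.38, 0.44, 0.52])) [ 0.55677867 -0.00858768  0.11427423]
```

Request:
move_arm(
  plan=[0, 0, 0.2, 0, 0, 0, 0, 0, 0.45, 0, 0, 0, 0, 0, 0.7, 0, 0, 0, 0, 0, 0.7, 0, 0, 0],
)

```text
time_s: 21.85
eef_pos: [0.5579, -0.0088, 0.1511]
eef_rot: [0.0, 1.0, -0.001, -0.028]
wrist_force: [-0.5, 0.6, -2.6]
opening: 0.405
grasp_force: 61.0
```

```bash
python3 - <<'E'
from h import *
print(force(6),ctrl.get_obs()["eef_pos"])
for n in("side","top"):
  for o in bricks(cam(n)): print(n,o[0].round(3),round(o[2],1),np.round(o[4],1))
E
```

```text
(array([-0.11,  0.29, -2.58]), array([0.41, 0.78, 0.42])) [ 0.55636084 -0.00846223  0.1487211 ]
side [0.425 0.13 ] -3.1 [314.6 233.7]
side [0.564 0.138] -10.3 [274.  216.8]
top [0.423 0.13 ] -3.3 [269.  231.5]
top [ 0.558 -0.145] 5.6 [348. 192.]
top [0.563 0.137] -10.1 [266.9 191.3]
top [ 0.508 -0.   ] -18.0 [306.6 206.6]
```

Brick B is firm (3.3 N and 1.9 N). Next, brick E.

Request:
move_arm(
  plan=[0, -0.9, 0, 0, 0, 0, 0, -1.8, 0, 0, 0, 0, 0.02, -2.74, 0, 0, 0, 0, 0.02, -2.74, 0, 0, 0, 0, 0.02, -2.74, -0.4, 0, 0, 0, 0.02, -2.74, -0.65, 0, 0, 0, 0.02, -2.74, -0.75, 0, 0, 0, 0.02, -2.74, -0.83, 0, 0, 0, 0.02, -2.74, -0.83, 0, 0, 0],
)

```text
time_s: 23.38
eef_pos: [0.5578, -0.1442, 0.1102]
eef_rot: [-0.0, 1.0, -0.0, -0.03]
wrist_force: [-7.8, 5.1, 17.5]
opening: 0.404
grasp_force: 63.8
```

Request:
move_arm(
  plan=[0, 0, 0.04, 0, 0, 0, 0, 0, 0.08, 0, 0, 0, 0, 0, 0.08, 0, 0, 0, 0, 0, 0.08, 0, 0, 0],
)

```text
time_s: 23.88
eef_pos: [0.5578, -0.1455, 0.1115]
eef_rot: [-0.0, 1.0, -0.001, -0.03]
wrist_force: [-0.1, 1.2, -2.2]
opening: 0.406
grasp_force: 61.4
```

```bash
python3 - <<'E'
from h import *
print(force(10),ctrl.get_obs()["eef_pos"])
E
```

```text
(array([ 0.36,  0.62, -1.47]), array([0.21, 0.5 , 0.64])) [ 0.55775055 -0.14558156  0.11175841]
```

Request:
move_arm(
  plan=[0, 0, 0.05, 0, 0, 0, 0, 0, 0.05, 0, 0, 0, 0, 0, 0.05, 0, 0, 0],
)

```text
time_s: 24.75
eef_pos: [0.5577, -0.1456, 0.1142]
eef_rot: [0.0, 1.0, -0.001, -0.03]
wrist_force: [0.4, 0.7, -3.6]
opening: 0.409
grasp_force: 61.3
```

```bash
python3 - <<'E'
from h import *
print(force(10),ctrl.get_obs()["eef_pos"])
E
```

```text
(array([ 0.15,  0.03, -2.67]), array([0.45, 0.41, 0.39])) [ 0.55777076 -0.14557054  0.11429292]
```

Request:
move_arm(
  plan=[0, 0, 0.2, 0, 0, 0, 0, 0, 0.45, 0, 0, 0, 0, 0, 0.7, 0, 0, 0, 0, 0, 0.7, 0, 0, 0],
)

```text
time_s: 25.75
eef_pos: [0.5589, -0.1461, 0.1513]
eef_rot: [0.001, 1.0, -0.001, -0.028]
wrist_force: [-0.6, -0.3, -2.9]
opening: 0.409
grasp_force: 61.3
```

```bash
python3 - <<'E'
from h import *
print(force(6),ctrl.get_obs()["eef_pos"])
for n in("side","top"):
  c=cam(n)
  for o in bricks(c): print(n,o[0].round(3),round(o[2],1),np.round(o[4],1))
save(cam("side"),"s5.png",(230,110,430,260),4)
E
```

```text
(array([-0.3 ,  0.35, -2.52]), array([0.39, 0.36, 0.47])) [ 0.55737931 -0.14538828  0.14869704]
side [0.431 0.006] -13.5 [338.7 211.8]
side [ 0.559 -0.009] 11.8 [307.2 195.4]
side [0.425 0.131] -3.4 [314.7 233.8]
side [0.563 0.138] -10.9 [274.1 216.8]
top [0.424 0.131] -4.2 [268.8 231.3]
top [ 0.557 -0.008] 11.2 [308.6 192.4]
top [0.563 0.137] -10.2 [266.9 191.2]
top [0.431 0.006] -18.6 [305.1 228.7]
```

View pics/s5.png

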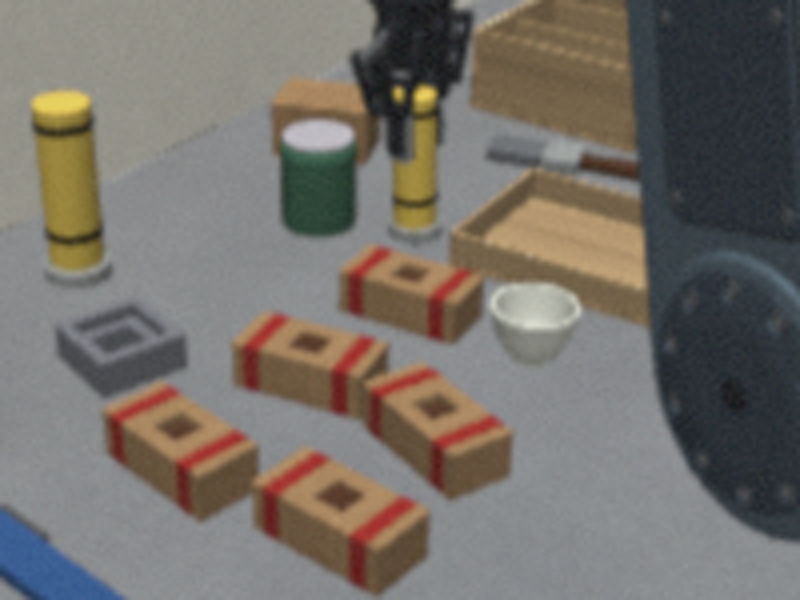

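Brick E gives 1.05 N at 1.3 mm and 0 N at 4 mm, so the pin reads about 3.4 mm and it is damp. Damp: A, C, E. Firm: B, D. The empty stand is at crop (122,340). Taking the gauge back.

Request:
move_arm(
  plan=[0.55, 0.8, 0, 0, 0, 0, 1.1, 1.6, 0, 0, 0, 0, 1.65, 2.4, 0, 0, 0, 0, 2.2, 3.2, 0, 0, 0, 0, 2.76, 4.0, 0, 0, 0, 0, 2.76, 4.0, 0, 0, 0, 0, 2.76, 4.0, 0, 0, 0, 0],
)

```text
time_s: 27.08
eef_pos: [0.6953, 0.0544, 0.1486]
eef_rot: [0.0, 1.0, -0.001, -0.031]
wrist_force: [-0.0, 0.4, -3.0]
opening: 0.408
grasp_force: 61.2
```

```bash
python3 - <<'E'
from h import *
s=cam("side"); p=ctrl.get_obs()["eef_pos"]; print(p); axis(s,240,275,140,190,p[:2])
for z in(.02,.032,.078): print(z,proj(s,(*p[:2],z)))
print("stand centre",ray(s,230+122/4,110+338/4,.026))
save(s,"s6.png",(225,130,295,215),7)
E
```

```text
[0.69516565 0.05374888 0.14875717]
143 z0.201 mid 256.0 w 13 exp 256.9
146 z0.192 mid 251.0 w 23 exp 257.2
149 z0.182 mid 251.0 w 23 exp 257.5
152 z0.173 mid 251.5 w 24 exp 257.7
155 z0.163 mid 252.0 w 23 exp 258.0
158 z0.153 mid 251.5 w 22 exp 258.3
161 z0.142 mid 252.0 w 23 exp 258.5
164 z0.133 mid 252.5 w 22 exp 258.8
167 z0.122 mid 252.5 w 22 exp 259.1
170 z0.112 mid 253.0 w 21 exp 259.3
173 z0.102 mid 253.5 w 22 exp 259.6
176 z0.091 mid 254.0 w 19 exp 259.9
0.02 (np.float64(261.5688546236745), np.float64(195.42217731600317))
0.032 (np.float64(261.28674934421235), np.float64(192.22360076913057))
0.078 (np.float64(260.1763218930544), np.float64(179.63331104095076))
stand centre [0.69467482 0.05847465 0.026     ]
```

View pics/s6.png

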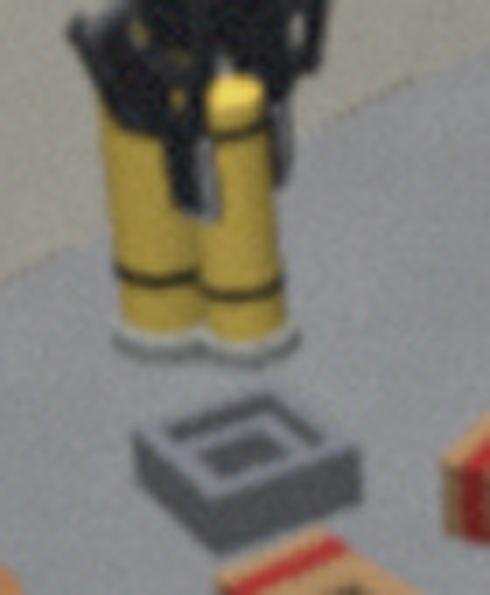

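The gauge foot (crop (248,345)) is over the pocket, whose pin hole is at (245,453). Shifting 3 mm in +y and lowering.

Request:
move_arm(
  plan=[0, 0.05, 0, 0, 0, 0, 0, 0.05, -0.4, 0, 0, 0, 0, 0.05, -0.7, 0, 0, 0, 0, 0.05, -0.9, 0, 0, 0, 0, 0.05, -1.05, 0, 0, 0, 0, 0.05, -1.12, 0, 0, 0, 0, 0.05, -1.17, 0, 0, 0, 0, 0.05, -1.17, 0, 0, 0],
)

```text
time_s: 28.12
eef_pos: [0.6973, 0.0565, 0.0912]
eef_rot: [0.0, 1.0, -0.001, -0.028]
wrist_force: [5.5, -0.3, -1.0]
opening: 0.406
grasp_force: 60.9
```

```bash
python3 - <<'E'
from h import *
print(force(4)); o=ctrl.get_obs(); print(o["eef_pos"],o["torque"])
s=cam("side"); save(s,"s7.png",(225,130,295,215),7)
E
```

```text
(array([ 4.96, -1.07, -1.38]), array([0.47, 0.4 , 0.31]))
[0.69728363 0.05651163 0.09115479] [-0.21023065 -1.29756874 -0.0343127 ]
```

View pics/s7.png

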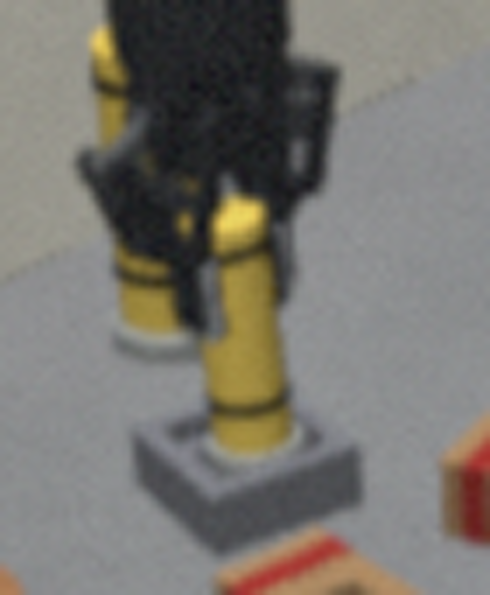

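The foot sits in the pocket at (253,440) but touches the near wall. Easing 3 mm in +x, settling, then releasing.

Request:
move_arm(
  plan=[0.04, 0, 0, 0, 0, 0, 0.06, 0, -0.02, 0, 0, 0, 0.06, 0, -0.02, 0, 0, 0],
)

```text
time_s: 28.75
eef_pos: [0.6984, 0.0569, 0.0895]
eef_rot: [0.0, 1.0, -0.001, -0.031]
wrist_force: [1.3, 0.1, 0.2]
opening: 0.405
grasp_force: 61.1
```

Request:
move_arm(
  plan=[0, 0, 0, 0, 0, 0, 0, 0, 0, 0, 0, 0, 0, 0, 0, 0, 0, 0, 0, 0, 0, 0, 0, 0],
  grip=70,
)

```text
time_s: 29.25
eef_pos: [0.6986, 0.057, 0.0897]
eef_rot: [-0.0, 1.0, -0.001, -0.03]
wrist_force: [-0.4, 0.5, 1.0]
opening: 0.825
grasp_force: 0.0
```

Request:
move_arm(
  plan=[0, 0, 0.4, 0, 0, 0, 0, 0, 1.0, 0, 0, 0, 0, 0, 1.8, 0, 0, 0, 0, 0, 2.6, 0, 0, 0, 0, 0, 2.6, 0, 0, 0],
)

```text
time_s: 29.88
eef_pos: [0.7016, 0.0568, 0.2269]
eef_rot: [0.0, 1.0, -0.001, -0.025]
wrist_force: [-0.3, 0.9, -0.1]
opening: 0.819
grasp_force: 0.0
```

```bash
python3 - <<'E'
from h import *
o=ctrl.get_obs(); print(o["eef_pos"])
s=cam("side"); save(s,"s8.png",(225,110,345,240),5)
axis(s,245,275,140,200,(.696,.057))
for n in("side","top"):
  c=cam(n)
  for o in bricks(c): print(n,o[0].round(3),round(o[2],1),np.round(o[4],1))
E
```

```text
[0.70157904 0.05678726 0.22694475]
140 z0.212 mid 248.0 w 7 exp 255.7
143 z0.203 mid 248.5 w 8 exp 255.9
146 z0.193 mid 248.5 w 8 exp 256.2
149 z0.183 mid 248.5 w 8 exp 256.5
152 z0.173 mid 248.5 w 8 exp 256.7
155 z0.163 mid 249.0 w 9 exp 257.0
158 z0.154 mid 249.0 w 9 exp 257.3
161 z0.144 mid 253.5 w 18 exp 257.5
164 z0.134 mid 253.5 w 18 exp 257.8
167 z0.123 mid 253.5 w 18 exp 258.1
170 z0.113 mid 253.5 w 18 exp 258.3
173 z0.103 mid 254.0 w 19 exp 258.6
176 z0.092 mid 254.0 w 19 exp 258.9
179 z0.081 mid 259.0 w 11 exp 259.2
182 z0.071 mid 259.5 w 10 exp 259.4
185 z0.060 mid 259.5 w 10 exp 259.7
188 z0.049 mid 260.0 w 9 exp 260.0
191 z0.038 mid 260.5 w 10 exp 260.2
194 z0.030 mid 260.0 w 5 exp 260.4
side [0.425 0.131] -3.3 [314.5 233.7]
side [0.563 0.137] -10.3 [274.4 216.9]
top [ 0.558 -0.145] 5.7 [348. 192.]
top [ 0.557 -0.008] 5.0 [308.7 192.5]
top [0.431 0.007] -11.8 [304.7 228.8]
```

View pics/s8.png

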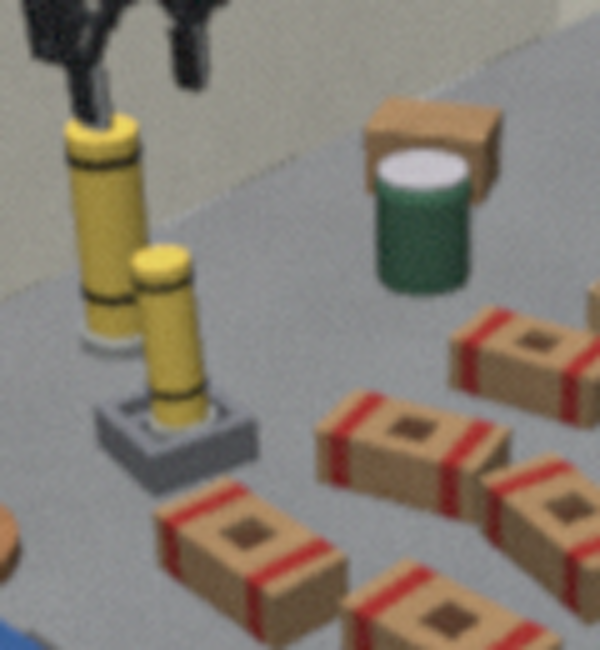

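The gauge stands upright in its stand at crop (165,330). Now the bricks, starting with A: level the tool, then turn it to A's angle (-10°) above the brick.

Request:
move_arm(
  plan=[-0.9, 0.53, 0, 0, -0.03, 0, -1.8, 1.06, 0, 0, -0.06, 0, -2.72, 1.6, -0.4, 0, -0.06, 0, -2.72, 1.6, -1.2, 0, -0.06, 0, -2.72, 1.6, -1.6, 0, -0.06, 0, -2.72, 1.6, -1.6, 0, -0.06, 0, -2.72, 1.6, -1.6, 0, -0.06, 0],
  grip=74,
)

```text
time_s: 30.9
eef_pos: [0.563, 0.1369, 0.1401]
eef_rot: [-0.0, 1.0, -0.001, -0.0]
wrist_force: [0.3, 0.5, 1.4]
opening: 0.867
grasp_force: 0.0
```

Request:
move_arm(
  plan=[0, 0, 0, 0, 0, -0.09, 0, 0, 0, 0, 0, -0.175, 0, 0, 0, 0, 0, -0.175, 0, 0, 0, 0, 0, -0.175],
)

```text
time_s: 31.4
eef_pos: [0.5632, 0.1369, 0.1405]
eef_rot: [-0.0, 0.996, -0.088, 0.001]
wrist_force: [-0.7, -0.2, 0.4]
opening: 0.87
grasp_force: 0.0
```

```bash
python3 - <<'E'
from h import *
o=ctrl.get_obs(); print(o["eef_pos"],o["eef_rot"],o["q"].round(2))
for n in("side","top"):
  c=cam(n)
  for o in bricks(c): print(n,o[0].round(3),round(o[2],1),np.round(o[4],1))
E
```

```text
[0.56323267 0.13688776 0.14045157] [-7.46931861e-05  9.96143102e-01 -8.77418352e-02  5.33155533e-04] [0.03 0.29 1.67 0.   1.18 1.78]
side [0.424 0.13 ] -3.1 [314.8 233.8]
side [0.563 0.138] -10.6 [274.1 216.8]
top [0.431 0.006] -19.2 [305.  228.7]
top [ 0.558 -0.145] 5.4 [348. 192.]
top [ 0.557 -0.008] 11.8 [308.6 192.4]
```

Request:
move_arm(
  plan=[0, 0, -0.8, 0, 0, 0, 0, 0, -1.6, 0, 0, 0, 0, 0, -2.3, 0, 0, 0, 0, 0, -2.62, 0, 0, 0, 0, 0, -2.62, 0, 0, 0],
)

```text
time_s: 32.12
eef_pos: [0.5621, 0.1369, 0.008]
eef_rot: [0.0, 0.996, -0.088, -0.001]
wrist_force: [1.2, 0.9, 0.4]
opening: 0.865
grasp_force: 0.0
```

Request:
move_arm(
  plan=[0, 0, 0, 0, 0, 0, 0, 0, 0, 0, 0, 0, 0, 0, 0, 0, 0, 0, 0, 0, 0, 0, 0, 0, 0, 0, 0.4, 0, 0, 0, 0, 0, 1.0, 0, 0, 0, 0, 0, 1.8, 0, 0, 0, 0, 0, 2.6, 0, 0, 0, 0, 0, 2.6, 0, 0, 0],
  grip=40,
)

```text
time_s: 33.25
eef_pos: [0.5654, 0.1371, 0.1434]
eef_rot: [-0.0, 0.996, -0.088, 0.004]
wrist_force: [-0.3, 0.6, -3.8]
opening: 0.619
grasp_force: 64.5
```

Request:
move_arm(
  plan=[0.05, 0.35, 0, 0, 0, 0.18, 0.1, 0.7, 0, 0, 0, 0.36, 0.15, 1.05, 0, 0, 0, 0.54, 0.2, 1.4, 0, 0, 0, 0.72, 0.25, 1.75, 0, 0, 0, 0.9, 0.3, 2.1, 0, 0, 0, 1.08, 0.35, 2.45, 0, 0, 0, 1.26, 0.41, 2.8, 0, 0, 0, 1.44, 0.47, 3.13, 0, 0, 0, 1.62, 0.47, 3.13, 0, 0, 0, 1.64],
)

```text
time_s: 34.5
eef_pos: [0.585, 0.294, 0.137]
eef_rot: [-0.001, 0.744, 0.668, -0.001]
wrist_force: [0.1, 0.4, -3.3]
opening: 0.621
grasp_force: 64.1
```

```bash
python3 - <<'E'
from h import *
force(3)
o=ctrl.get_obs(); print(o["eef_pos"],o["eef_rot"],o["q"].round(2),o["opening"])
for n in("side","top"):
  c=cam(n)
  for o in bricks(c): print(n,o[0].round(3),round(o[2],1),np.round(o[4],1))
s=cam("side"); hsv=cv2.cvtColor(s["pixels"],cv2.COLOR_RGB2HSV); m=cv2.inRange(hsv,(100,120,60),(130,255,255)); m[300:]=0; m[:,310:]=0
cs=max(cv2.findContours(m,0,2)[0],key=cv2.contourArea); r=cv2.minAreaRect(cs); print("rail side",[ray(s,*p,.04)[:2].round(3).tolist() for p in cv2.boxPoints(r)])
for p in ((.316,.340),(.652,.304),(.648,.269),(.312,.305)): print(np.round(proj(s,(*p,.04)),1),end=" ")
save(s,"s9.png",(180,120,340,320),3)
E
```

```text
[0.58553724 0.29263029 0.137775  ] [-2.78541152e-04  7.45271441e-01  6.66760405e-01 -9.81498104e-04] [ 0.28  0.44  1.47 -0.    1.23  0.39] 0.6241895492416696
side [ 0.56 -0.01] 11.8 [307.  195.3]
side [0.424 0.131] -3.2 [314.8 233.8]
side [0.431 0.007] -19.9 [338.6 211.9]
top [0.424 0.131] -4.5 [268.8 231.3]
top [0.431 0.006] -19.8 [305.  228.8]
top [ 0.558 -0.145] 5.3 [348. 192.]
top [ 0.557 -0.008] 11.1 [308.6 192.5]Traceback (most recent call last):
  File "<stdin>", line 7, in <module>
  File "h.py", line 5, in cam
    c=ctrl.camera(n); return c
ValueError: 200 camera calls are used up
```

The camera budget is used up, because the force averaging drew on it. All positions were measured just before, so I go on from those numbers with force and opening feedback. Setting A on the rail.

Request:
move_arm(
  plan=[0, 0, -0.8, 0, 0, 0, 0, 0, -1.4, 0, 0, 0, 0, 0, -1.65, 0, 0, 0, 0, 0, -1.74, 0, 0, 0, 0, 0, -1.78, 0, 0, 0, 0, 0, -1.78, 0, 0, 0],
)

```text
time_s: 35.5
eef_pos: [0.5872, 0.2937, 0.0511]
eef_rot: [0.0, 0.744, 0.668, 0.001]
wrist_force: [-0.7, 0.1, -3.7]
opening: 0.621
grasp_force: 64.3
```

Request:
move_arm(
  plan=[0, 0, -0.02, 0, 0, 0, 0, 0, -0.03, 0, 0, 0, 0, 0, -0.03, 0, 0, 0],
)

```text
time_s: 35.88
eef_pos: [0.5872, 0.2937, 0.0508]
eef_rot: [0.001, 0.744, 0.668, 0.001]
wrist_force: [-3.2, -2.3, 8.1]
opening: 0.619
grasp_force: 65.7
```

The force shows contact with the rail. Releasing.

Request:
move_arm(
  plan=[0, 0, 0.03, 0, 0, 0, 0, 0, 0.03, 0, 0, 0, 0, 0, 0.03, 0, 0, 0],
  grip=68,
)

```text
time_s: 36.25
eef_pos: [0.5864, 0.2935, 0.05]
eef_rot: [0.0, 0.744, 0.668, 0.0]
wrist_force: [0.3, 0.6, -0.2]
opening: 0.794
grasp_force: 0.0
```

Request:
move_arm(
  plan=[0, 0, 0.4, 0, 0, 0, 0, 0, 0.9, 0, 0, 0, 0, 0, 1.5, 0, 0, 0, 0, 0, 2.0, 0, 0, 0, 0, 0, 2.0, 0, 0, 0],
)

```text
time_s: 36.88
eef_pos: [0.5884, 0.2941, 0.1538]
eef_rot: [0.001, 0.744, 0.668, 0.003]
wrist_force: [0.7, -0.4, -0.7]
opening: 0.796
grasp_force: 0.0
```

Next is E: travel over and turn to 5.5°.

Request:
move_arm(
  plan=[-0.06, -0.88, 0, 0, 0, -0.15, -0.12, -1.76, 0, 0, 0, -0.3, -0.18, -2.64, 0, 0, 0, -0.45, -0.24, -3.52, 0, 0, 0, -0.6, -0.3, -4.4, 0, 0, 0, -0.76, -0.36, -5.28, 0, 0, 0, -0.92, -0.42, -6.16, 0, 0, 0, -1.08, -0.48, -7.04, 0, 0, 0, -1.24, -0.54, -7.92, 0, 0, 0, -1.37, -0.57, -8.77, 0, 0, 0, -1.37],
  grip=78,
)

```text
time_s: 38.12
eef_pos: [0.5569, -0.1462, 0.1489]
eef_rot: [-0.0, 0.999, 0.046, -0.001]
wrist_force: [0.8, 0.5, 0.3]
opening: 0.911
grasp_force: 0.0
```

Request:
move_arm(
  plan=[0, 0, 0, 0, 0, 0, 0, 0, -0.8, 0, 0, 0, 0, 0, -1.6, 0, 0, 0, 0, 0, -2.1, 0, 0, 0, 0, 0, -2.5, 0, 0, 0, 0, 0, -2.8, 0, 0, 0, 0, 0, -2.8, 0, 0, 0],
)

```text
time_s: 39.0
eef_pos: [0.5571, -0.1444, 0.0088]
eef_rot: [-0.001, 0.999, 0.046, -0.001]
wrist_force: [0.2, 0.2, 0.3]
opening: 0.91
grasp_force: 0.0
```

Request:
move_arm(
  plan=[0, 0, -0.02, 0, 0, 0, 0, 0, -0.02, 0, 0, 0, 0, 0, -0.02, 0, 0, 0, 0, 0, -0.02, 0, 0, 0, 0, 0, -0.02, 0, 0, 0, 0, 0, 0.4, 0, 0, 0, 0, 0, 1.0, 0, 0, 0, 0, 0, 1.8, 0, 0, 0, 0, 0, 2.6, 0, 0, 0, 0, 0, 2.6, 0, 0, 0],
  grip=40,
)

```text
time_s: 40.25
eef_pos: [0.5598, -0.146, 0.143]
eef_rot: [0.002, 0.999, 0.046, 0.003]
wrist_force: [0.5, -0.6, -2.7]
opening: 0.62
grasp_force: 64.3
```

Request:
move_arm(
  plan=[-0.15, 0.9, 0, 0, 0, 0.15, -0.3, 1.8, 0, 0, 0, 0.3, -0.45, 2.7, 0, 0, 0, 0.45, -0.6, 3.6, 0, 0, 0, 0.6, -0.75, 4.5, 0, 0, 0, 0.76, -0.9, 5.4, 0, 0, 0, 0.92, -1.05, 6.3, 0, 0, 0, 1.08, -1.2, 7.2, 0, 0, 0, 1.24, -1.35, 8.1, 0, 0, 0, 1.37, -1.52, 8.99, 0, 0, 0, 1.37],
)

```text
time_s: 41.5
eef_pos: [0.48, 0.3053, 0.1373]
eef_rot: [-0.001, 0.744, 0.668, -0.002]
wrist_force: [0.8, 0.7, -3.4]
opening: 0.622
grasp_force: 64.2
```

Request:
move_arm(
  plan=[0, 0, 0, 0, 0, 0, 0, 0, -0.8, 0, 0, 0, 0, 0, -1.4, 0, 0, 0, 0, 0, -1.65, 0, 0, 0, 0, 0, -1.75, 0, 0, 0, 0, 0, -1.79, 0, 0, 0, 0, 0, -1.79, 0, 0, 0, 0, 0, -1.79, 0, 0, 0],
)

```text
time_s: 42.5
eef_pos: [0.4824, 0.3047, 0.0512]
eef_rot: [0.0, 0.744, 0.668, 0.001]
wrist_force: [0.1, -0.8, -3.5]
opening: 0.619
grasp_force: 64.3
```

Request:
move_arm(
  plan=[0, 0, -0.02, 0, 0, 0, 0, 0, -0.03, 0, 0, 0, 0, 0, -0.03, 0, 0, 0],
)

```text
time_s: 42.88
eef_pos: [0.4822, 0.3047, 0.05]
eef_rot: [0.0, 0.744, 0.668, 0.0]
wrist_force: [-3.0, -1.7, 6.3]
opening: 0.621
grasp_force: 65.6
```

Request:
move_arm(
  plan=[0, 0, 0.02, 0, 0, 0, 0, 0, 0.02, 0, 0, 0, 0, 0, 0.02, 0, 0, 0],
  grip=68,
)

```text
time_s: 43.25
eef_pos: [0.4818, 0.3045, 0.0498]
eef_rot: [0.0, 0.744, 0.668, 0.0]
wrist_force: [-0.5, -0.4, 0.7]
opening: 0.799
grasp_force: 0.0
```

Request:
move_arm(
  plan=[0, 0, 0.4, 0, 0, 0, 0, 0, 0.9, 0, 0, 0, 0, 0, 1.5, 0, 0, 0, 0, 0, 2.0, 0, 0, 0, 0, 0, 2.0, 0, 0, 0],
)

```text
time_s: 43.88
eef_pos: [0.4833, 0.3051, 0.1519]
eef_rot: [0.001, 0.744, 0.668, 0.002]
wrist_force: [-0.1, 0.0, 0.1]
opening: 0.795
grasp_force: 0.0
```

Request:
move_arm(
  plan=[-0.1, -0.6, 0, 0, 0, -0.18, -0.2, -1.2, 0, 0, 0, -0.36, -0.3, -1.8, 0, 0, 0, -0.54, -0.4, -2.4, 0, 0, 0, -0.72, -0.5, -3.0, 0, 0, 0, -0.9, -0.6, -3.6, 0, 0, 0, -1.08, -0.7, -4.2, 0, 0, 0, -1.26, -0.8, -4.8, 0, 0, 0, -1.44, -0.9, -5.4, 0, 0, 0, -1.62, -1.02, -5.97, 0, 0, 0, -1.79],
  grip=78,
)

```text
time_s: 45.12
eef_pos: [0.4298, 0.0052, 0.1485]
eef_rot: [-0.0, 0.986, -0.166, -0.001]
wrist_force: [0.1, -0.6, -0.3]
opening: 0.913
grasp_force: 0.0
```

Request:
move_arm(
  plan=[0, 0, 0, 0, 0, 0, 0, 0, -0.8, 0, 0, 0, 0, 0, -1.6, 0, 0, 0, 0, 0, -2.1, 0, 0, 0, 0, 0, -2.5, 0, 0, 0, 0, 0, -2.8, 0, 0, 0, 0, 0, -2.8, 0, 0, 0],
)

```text
time_s: 46.0
eef_pos: [0.4296, 0.0067, 0.0086]
eef_rot: [-0.0, 0.987, -0.162, -0.001]
wrist_force: [-0.1, 0.0, 0.3]
opening: 0.912
grasp_force: 0.0
```

Request:
move_arm(
  plan=[0, 0, 0, 0, 0, 0, 0, 0, 0, 0, 0, 0, 0, 0, 0, 0, 0, 0, 0, 0, 0, 0, 0, 0, 0, 0, 0, 0, 0, 0, 0, 0, 0.4, 0, 0, 0, 0, 0, 1.0, 0, 0, 0, 0, 0, 1.8, 0, 0, 0, 0, 0, 2.6, 0, 0, 0, 0, 0, 2.6, 0, 0, 0],
  grip=40,
)

```text
time_s: 47.25
eef_pos: [0.433, 0.0053, 0.1427]
eef_rot: [0.0, 0.987, -0.163, 0.003]
wrist_force: [-1.2, 0.1, -3.5]
opening: 0.623
grasp_force: 64.5
```

Request:
move_arm(
  plan=[-0.1, 0.6, 0, 0, 0, 0.18, -0.2, 1.2, 0, 0, 0, 0.36, -0.3, 1.8, 0, 0, 0, 0.54, -0.4, 2.5, 0, 0, 0, 0.72, -0.5, 3.1, 0, 0, 0, 0.9, -0.6, 3.7, 0, 0, 0, 1.08, -0.7, 4.3, 0, 0, 0, 1.26, -0.8, 5.0, 0, 0, 0, 1.44, -0.9, 5.6, 0, 0, 0, 1.62, -1.07, 6.2, 0, 0, 0, 1.79],
)

```text
time_s: 48.5
eef_pos: [0.3759, 0.3163, 0.1378]
eef_rot: [-0.0, 0.742, 0.67, -0.001]
wrist_force: [0.5, -0.5, -2.2]
opening: 0.619
grasp_force: 64.6
```

Request:
move_arm(
  plan=[0, 0, 0, 0, 0, 0, 0, 0, -0.8, 0, 0, 0, 0, 0, -1.4, 0, 0, 0, 0, 0, -1.65, 0, 0, 0, 0, 0, -1.75, 0, 0, 0, 0, 0, -1.79, 0, 0, 0, 0, 0, -1.79, 0, 0, 0, 0, 0, -1.79, 0, 0, 0],
)

```text
time_s: 49.5
eef_pos: [0.3779, 0.3163, 0.051]
eef_rot: [0.0, 0.744, 0.668, 0.001]
wrist_force: [-0.5, 0.6, -3.1]
opening: 0.624
grasp_force: 64.7
```

Request:
move_arm(
  plan=[0, 0, -0.02, 0, 0, 0, 0, 0, -0.03, 0, 0, 0, 0, 0, -0.03, 0, 0, 0],
)

```text
time_s: 49.88
eef_pos: [0.3779, 0.3163, 0.0508]
eef_rot: [0.0, 0.744, 0.668, 0.0]
wrist_force: [-4.4, -4.2, 14.9]
opening: 0.62
grasp_force: 66.7
```

Request:
move_arm(
  plan=[0, 0, 0.03, 0, 0, 0, 0, 0, 0.03, 0, 0, 0, 0, 0, 0.03, 0, 0, 0],
  grip=68,
)

```text
time_s: 50.25
eef_pos: [0.3774, 0.316, 0.0504]
eef_rot: [0.0, 0.744, 0.668, 0.0]
wrist_force: [-0.4, 0.5, -0.2]
opening: 0.795
grasp_force: 0.0
```

Request:
move_arm(
  plan=[0, 0, 0.4, 0, 0, 0, 0, 0, 0.9, 0, 0, 0, 0, 0, 1.5, 0, 0, 0, 0, 0, 2.0, 0, 0, 0, 0, 0, 2.0, 0, 0, 0],
)

```text
time_s: 50.88
eef_pos: [0.3787, 0.3167, 0.1521]
eef_rot: [0.001, 0.744, 0.668, 0.002]
wrist_force: [-0.0, 0.3, -0.1]
opening: 0.795
grasp_force: 0.0
```

Request:
move_arm(
  plan=[0.1, -0.4, 0, 0, 0, -0.17, 0.2, -0.8, 0, 0, 0, -0.34, 0.3, -1.2, 0, 0, 0, -0.51, 0.4, -1.6, 0, 0, 0, -0.68, 0.5, -2.0, 0, 0, 0, -0.85, 0.6, -2.4, 0, 0, 0, -1.02, 0.7, -2.8, 0, 0, 0, -1.19, 0.8, -3.2, 0, 0, 0, -1.36, 0.9, -3.6, 0, 0, 0, -1.53, 0.93, -3.7, 0, 0, 0, -1.535],
  grip=78,
)

```text
time_s: 52.12
eef_pos: [0.4232, 0.1301, 0.149]
eef_rot: [0.0, 0.999, -0.036, -0.001]
wrist_force: [0.6, 0.6, -0.3]
opening: 0.911
grasp_force: 0.0
```

Request:
move_arm(
  plan=[0, 0, 0, 0, 0, 0, 0, 0, -0.8, 0, 0, 0, 0, 0, -1.6, 0, 0, 0, 0, 0, -2.1, 0, 0, 0, 0, 0, -2.5, 0, 0, 0, 0, 0, -2.81, 0, 0, 0, 0, 0, -2.81, 0, 0, 0],
)

```text
time_s: 53.0
eef_pos: [0.4226, 0.1313, 0.0088]
eef_rot: [0.0, 0.999, -0.035, -0.001]
wrist_force: [-0.9, -0.2, -0.3]
opening: 0.918
grasp_force: 0.0
```

Request:
move_arm(
  plan=[0, 0, 0, 0, 0, 0, 0, 0, 0, 0, 0, 0, 0, 0, 0, 0, 0, 0, 0, 0, 0, 0, 0, 0, 0, 0, 0, 0, 0, 0, 0, 0, 0.4, 0, 0, 0, 0, 0, 1.0, 0, 0, 0, 0, 0, 1.8, 0, 0, 0, 0, 0, 2.6, 0, 0, 0, 0, 0, 2.6, 0, 0, 0],
  grip=40,
)

```text
time_s: 54.25
eef_pos: [0.4261, 0.131, 0.1428]
eef_rot: [-0.0, 0.999, -0.036, 0.004]
wrist_force: [0.3, -0.8, -2.9]
opening: 0.622
grasp_force: 64.3
```

Request:
move_arm(
  plan=[0, -0.9, 0, 0, 0, 0.17, -0.05, -1.8, 0, 0, 0, 0.34, -0.1, -2.7, 0, 0, 0, 0.51, -0.15, -3.6, 0, 0, 0, 0.68, -0.2, -4.5, 0, 0, 0, 0.85, -0.25, -5.4, 0, 0, 0, 1.02, -0.3, -6.3, 0, 0, 0, 1.19, -0.35, -7.2, 0, 0, 0, 1.36, -0.39, -8.2, 0, 0, 0, 1.53, -0.39, -9.11, 0, 0, 0, 1.704],
)

```text
time_s: 55.5
eef_pos: [0.403, -0.3254, 0.1377]
eef_rot: [-0.001, 0.683, 0.73, 0.0]
wrist_force: [-0.0, 0.8, -2.5]
opening: 0.625
grasp_force: 64.3
```

Request:
move_arm(
  plan=[0, 0, 0, 0, 0, 0, 0, 0, -0.8, 0, 0, 0, 0, 0, -1.6, 0, 0, 0, 0, 0, -2.2, 0, 0, 0, 0, 0, -2.42, 0, 0, 0, 0, 0, -2.48, 0, 0, 0, 0, 0, -2.48, 0, 0, 0],
)

```text
time_s: 56.38
eef_pos: [0.4044, -0.3239, 0.0161]
eef_rot: [-0.0, 0.685, 0.728, 0.0]
wrist_force: [0.1, 0.7, -2.6]
opening: 0.624
grasp_force: 64.7
```

Request:
move_arm(
  plan=[0, 0, -0.02, 0, 0, 0, 0, 0, -0.03, 0, 0, 0, 0, 0, -0.03, 0, 0, 0],
)

```text
time_s: 56.75
eef_pos: [0.4046, -0.3243, 0.0158]
eef_rot: [-0.0, 0.685, 0.728, 0.0]
wrist_force: [-3.1, 5.0, 12.0]
opening: 0.62
grasp_force: 66.6
```

Request:
move_arm(
  plan=[0, 0, 0.03, 0, 0, 0, 0, 0, 0.03, 0, 0, 0, 0, 0, 0.03, 0, 0, 0],
  grip=68,
)

```text
time_s: 57.12
eef_pos: [0.4044, -0.3247, 0.0159]
eef_rot: [0.0, 0.685, 0.728, -0.0]
wrist_force: [-0.9, 0.1, -0.7]
opening: 0.796
grasp_force: 0.0
```

Request:
move_arm(
  plan=[0, 0, 0.4, 0, 0, 0, 0, 0, 1.0, 0, 0, 0, 0, 0, 1.8, 0, 0, 0, 0, 0, 2.7, 0, 0, 0, 0, 0, 2.7, 0, 0, 0],
)

```text
time_s: 57.75
eef_pos: [0.4061, -0.3269, 0.1548]
eef_rot: [0.004, 0.685, 0.728, -0.001]
wrist_force: [-0.3, -0.5, -0.5]
opening: 0.795
grasp_force: 0.0
```

Request:
move_arm(
  plan=[0.3, 0.63, 0, 0, 0, -0.15, 0.6, 1.26, 0, 0, 0, -0.3, 0.9, 1.9, 0, 0, 0, -0.45, 1.2, 2.5, 0, 0, 0, -0.6, 1.5, 3.1, 0, 0, 0, -0.75, 1.8, 3.8, 0, 0, 0, -0.9, 2.1, 4.4, 0, 0, 0, -1.05, 2.4, 5.1, 0, 0, 0, -1.2, 2.7, 5.7, 0, 0, 0, -1.35, 3.05, 6.33, 0, 0, 0, -1.434],
  grip=78,
)

```text
time_s: 59.0
eef_pos: [0.5564, -0.0069, 0.1493]
eef_rot: [-0.0, 0.995, 0.097, -0.001]
wrist_force: [-0.1, -0.7, -0.7]
opening: 0.909
grasp_force: 0.0
```

Request:
move_arm(
  plan=[0, 0, 0, 0, 0, 0, 0, 0, -0.8, 0, 0, 0, 0, 0, -1.6, 0, 0, 0, 0, 0, -2.1, 0, 0, 0, 0, 0, -2.5, 0, 0, 0, 0, 0, -2.82, 0, 0, 0, 0, 0, -2.82, 0, 0, 0],
)

```text
time_s: 59.88
eef_pos: [0.5552, -0.0083, 0.0082]
eef_rot: [-0.0, 0.995, 0.099, -0.002]
wrist_force: [0.4, -0.0, 0.6]
opening: 0.913
grasp_force: 0.0
```

Request:
move_arm(
  plan=[0, 0, 0, 0, 0, 0, 0, 0, 0, 0, 0, 0, 0, 0, 0, 0, 0, 0, 0, 0, 0, 0, 0, 0, 0, 0, 0, 0, 0, 0, 0, 0, 0.4, 0, 0, 0, 0, 0, 1.0, 0, 0, 0, 0, 0, 1.8, 0, 0, 0, 0, 0, 2.6, 0, 0, 0, 0, 0, 2.6, 0, 0, 0],
  grip=40,
)

```text
time_s: 61.12
eef_pos: [0.5589, -0.0084, 0.143]
eef_rot: [0.001, 0.995, 0.099, 0.003]
wrist_force: [0.4, 0.2, -2.4]
opening: 0.617
grasp_force: 64.6
```

Request:
move_arm(
  plan=[-0.08, -0.6, 0, 0, 0, 0.15, -0.17, -1.2, 0, 0, 0, 0.3, -0.26, -1.8, 0, 0, 0, 0.45, -0.35, -2.5, 0, 0, 0, 0.6, -0.43, -3.1, 0, 0, 0, 0.75, -0.52, -3.7, 0, 0, 0, 0.9, -0.6, -4.3, 0, 0, 0, 1.05, -0.7, -4.9, 0, 0, 0, 1.2, -0.78, -5.6, 0, 0, 0, 1.35, -0.85, -6.19, 0, 0, 0, 1.434],
)

```text
time_s: 62.38
eef_pos: [0.5129, -0.3177, 0.1372]
eef_rot: [-0.002, 0.684, 0.729, -0.0]
wrist_force: [-0.2, 0.5, -2.0]
opening: 0.621
grasp_force: 64.4
```

Request:
move_arm(
  plan=[0, 0, 0, 0, 0, 0, 0, 0, -0.8, 0, 0, 0, 0, 0, -1.6, 0, 0, 0, 0, 0, -2.2, 0, 0, 0, 0, 0, -2.42, 0, 0, 0, 0, 0, -2.48, 0, 0, 0, 0, 0, -2.48, 0, 0, 0],
)

```text
time_s: 63.25
eef_pos: [0.5146, -0.3171, 0.0161]
eef_rot: [0.0, 0.685, 0.728, 0.0]
wrist_force: [0.4, 0.2, -2.5]
opening: 0.62
grasp_force: 64.7
```

Request:
move_arm(
  plan=[0, 0, -0.02, 0, 0, 0, 0, 0, -0.03, 0, 0, 0, 0, 0, -0.03, 0, 0, 0],
)

```text
time_s: 63.62
eef_pos: [0.5148, -0.3174, 0.0159]
eef_rot: [0.0, 0.685, 0.728, 0.0]
wrist_force: [-2.3, 4.1, 9.0]
opening: 0.622
grasp_force: 66.2
```

B is on the tray floor. Releasing and lifting. With time in hand and no camera left, I will then check E and C on the rail by lifting each slightly: a lengthwise knock before I gripped them would show as wrist torque.

Request:
move_arm(
  plan=[0, 0, 0.03, 0, 0, 0, 0, 0, 0.03, 0, 0, 0, 0, 0, 0.03, 0, 0, 0],
  grip=68,
)

```text
time_s: 64.0
eef_pos: [0.5144, -0.3177, 0.0159]
eef_rot: [0.0, 0.685, 0.728, 0.0]
wrist_force: [0.2, 0.0, -0.2]
opening: 0.8
grasp_force: 0.0
```

Request:
move_arm(
  plan=[0, 0, 0.4, 0, 0, 0, 0, 0, 1.0, 0, 0, 0, 0, 0, 1.8, 0, 0, 0, 0, 0, 2.7, 0, 0, 0, 0, 0, 2.7, 0, 0, 0],
)

```text
time_s: 64.62
eef_pos: [0.5169, -0.3199, 0.1571]
eef_rot: [0.005, 0.685, 0.728, 0.0]
wrist_force: [0.4, 0.4, -0.7]
opening: 0.798
grasp_force: 0.0
```

Request:
move_arm(
  plan=[-0.05, 0.8, 0, 0, 0, 0, -0.1, 1.7, 0, 0, 0, 0, -0.15, 2.6, 0, 0, 0, 0, -0.2, 3.5, 0, 0, 0, 0, -0.25, 4.4, 0, 0, 0, 0, -0.3, 5.3, 0, 0, 0, 0, -0.35, 6.2, 0, 0, 0, 0, -0.4, 7.1, 0, 0, 0, 0, -0.4, 8.0, 0, 0, 0, -0.08, -0.4, 8.9, 0, 0, 0, -0.169],
  grip=78,
)

```text
time_s: 65.88
eef_pos: [0.4937, 0.1289, 0.1508]
eef_rot: [-0.0, 0.745, 0.667, -0.0]
wrist_force: [0.4, -1.1, -0.2]
opening: 0.909
grasp_force: 0.0
```

Request:
move_arm(
  plan=[-0.1, 0.9, 0, 0, 0, 0, -0.2, 1.8, 0, 0, 0, 0, -0.25, 2.7, 0, 0, 0, 0, -0.25, 3.54, 0, 0, 0, 0, -0.25, 3.54, 0, 0, 0, 0, -0.25, 3.54, 0, 0, 0, 0, -0.25, 3.54, 0, 0, 0, 0],
)

```text
time_s: 66.75
eef_pos: [0.4818, 0.3034, 0.1507]
eef_rot: [-0.0, 0.745, 0.667, -0.0]
wrist_force: [-0.1, 0.2, -0.8]
opening: 0.913
grasp_force: 0.0
```

```bash
cat > t.py <<'E'
from bench import ctrl
o=ctrl.get_obs(); print(o["time_s"],o["eef_pos"].round(4),o["torque"].round(3),o["wrist_force"].round(2))
E
python3 t.py
```

```text
66.75 [0.4818 0.3034 0.1507] [-0.035  0.06  -0.032] [-0.1   0.15 -0.82]
```

Request:
move_arm(
  plan=[0, 0, 0, 0, 0, 0],
)

```text
time_s: 66.88
eef_pos: [0.482, 0.3035, 0.1508]
eef_rot: [0.0, 0.745, 0.667, -0.0]
wrist_force: [0.3, 1.3, 0.6]
opening: 0.92
grasp_force: 0.0
```

```bash
python3 t.py
```

```text
66.875 [0.482  0.3035 0.1508] [ 0.005  0.058 -0.006] [0.34 1.26 0.56]
```

Request:
move_arm(
  plan=[0, 0, 0, 0, 0, 0],
)

```text
time_s: 67.0
eef_pos: [0.482, 0.3039, 0.1509]
eef_rot: [0.0, 0.745, 0.668, 0.0]
wrist_force: [-0.5, -0.9, 0.2]
opening: 0.915
grasp_force: 0.0
```

```bash
python3 t.py
```

```text
67.0 [0.482  0.3039 0.1509] [-0.029  0.016  0.003] [-0.48 -0.88  0.22]
```

Request:
move_arm(
  plan=[0, 0, -0.6, 0, 0, 0, 0, 0, -1.2, 0, 0, 0, 0, 0, -1.7, 0, 0, 0, 0, 0, -2.0, 0, 0, 0, 0, 0, -2.0, 0, 0, 0],
)

```text
time_s: 67.62
eef_pos: [0.4811, 0.304, 0.0498]
eef_rot: [-0.0, 0.744, 0.668, -0.001]
wrist_force: [-0.7, -0.0, -0.1]
opening: 0.91
grasp_force: 0.0
```

Request:
move_arm(
  plan=[0, 0, 0, 0, 0, 0, 0, 0, 0, 0, 0, 0, 0, 0, 0, 0, 0, 0, 0, 0, 0, 0, 0, 0, 0, 0, 0, 0, 0, 0, 0, 0, 0.15, 0, 0, 0, 0, 0, 0.3, 0, 0, 0, 0, 0, 0.3, 0, 0, 0, 0, 0, 0.3, 0, 0, 0],
  grip=40,
)

```text
time_s: 68.75
eef_pos: [0.4815, 0.3044, 0.0656]
eef_rot: [-0.0, 0.744, 0.668, -0.0]
wrist_force: [-0.2, 0.1, -2.2]
opening: 0.62
grasp_force: 64.2
```

```bash
python3 t.py
```

```text
68.75 [0.4815 0.3044 0.0656] [-0.049 -0.008  0.026] [-0.16  0.12 -2.17]
```

Request:
move_arm(
  plan=[0, 0, 0, 0, 0, 0],
)

```text
time_s: 68.88
eef_pos: [0.4814, 0.3043, 0.0654]
eef_rot: [-0.0, 0.744, 0.668, -0.0]
wrist_force: [-0.2, -0.3, -3.5]
opening: 0.621
grasp_force: 64.2
```

```bash
python3 t.py
```

```text
68.875 [0.4814 0.3043 0.0654] [ 0.014 -0.015 -0.023] [-0.23 -0.3  -3.54]
```

Request:
move_arm(
  plan=[0, 0, 0, 0, 0, 0],
)

```text
time_s: 69.0
eef_pos: [0.4816, 0.3044, 0.0655]
eef_rot: [-0.0, 0.744, 0.668, -0.0]
wrist_force: [-0.8, 0.2, -3.2]
opening: 0.622
grasp_force: 64.2
```

```bash
python3 t.py
```

```text
69.0 [0.4816 0.3044 0.0655] [-0.039  0.028  0.022] [-0.83  0.19 -3.2 ]
```

Request:
move_arm(
  plan=[0, 0, 0, 0, 0, 0],
)

```text
time_s: 69.12
eef_pos: [0.4817, 0.3044, 0.0656]
eef_rot: [-0.0, 0.744, 0.668, -0.0]
wrist_force: [-0.6, 0.6, -2.4]
opening: 0.622
grasp_force: 64.2
```

```bash
python3 t.py
```

```text
69.125 [0.4817 0.3044 0.0656] [-0.043  0.     0.005] [-0.62  0.56 -2.35]
```

Request:
move_arm(
  plan=[0, 0, 0, 0, 0, 0],
)

```text
time_s: 69.25
eef_pos: [0.4817, 0.3044, 0.0657]
eef_rot: [-0.0, 0.744, 0.668, -0.0]
wrist_force: [0.5, 0.3, -2.4]
opening: 0.62
grasp_force: 64.2
```

```bash
python3 t.py
```

```text
69.25 [0.4817 0.3044 0.0657] [-0.08  -0.043 -0.017] [ 0.53  0.27 -2.38]
```

E is centred, with a torque change of only about 0.02 N m. Lowering it and going to C at the near end of the rail.

Request:
move_arm(
  plan=[0, 0, -0.15, 0, 0, 0, 0, 0, -0.26, 0, 0, 0, 0, 0, -0.31, 0, 0, 0, 0, 0, -0.34, 0, 0, 0, 0, 0, -0.34, 0, 0, 0],
)

```text
time_s: 69.88
eef_pos: [0.4816, 0.3044, 0.0523]
eef_rot: [0.0, 0.744, 0.668, -0.001]
wrist_force: [-14.6, -7.9, 32.8]
opening: 0.622
grasp_force: 68.2
```

Request:
move_arm(
  plan=[0, 0, 0.05, 0, 0, 0, 0, 0, 0.06, 0, 0, 0, 0, 0, 0.06, 0, 0, 0],
)

```text
time_s: 70.25
eef_pos: [0.4822, 0.3046, 0.0524]
eef_rot: [0.0, 0.744, 0.668, 0.0]
wrist_force: [-3.5, -0.8, 7.9]
opening: 0.619
grasp_force: 65.6
```

Request:
move_arm(
  plan=[0, 0, 0, 0, 0, 0, 0, 0, 0, 0, 0, 0, 0, 0, 0, 0, 0, 0],
  grip=68,
)

```text
time_s: 70.62
eef_pos: [0.4817, 0.3044, 0.0514]
eef_rot: [-0.0, 0.744, 0.668, -0.0]
wrist_force: [-0.0, -0.2, -0.2]
opening: 0.799
grasp_force: 0.0
```

Request:
move_arm(
  plan=[0, 0, 0.4, 0, 0, 0, 0, 0, 0.9, 0, 0, 0, 0, 0, 1.5, 0, 0, 0, 0, 0, 1.96, 0, 0, 0, 0, 0, 1.96, 0, 0, 0],
)

```text
time_s: 71.25
eef_pos: [0.4832, 0.305, 0.1517]
eef_rot: [0.001, 0.744, 0.668, 0.002]
wrist_force: [0.6, 0.4, -0.7]
opening: 0.793
grasp_force: 0.0
```

Request:
move_arm(
  plan=[-0.7, 0.08, 0, 0, 0, 0, -1.4, 0.16, 0, 0, 0, 0, -2.09, 0.23, 0, 0, 0, 0, -2.09, 0.23, 0, 0, 0, 0, -2.09, 0.23, -0.8, 0, 0, 0, -2.09, 0.23, -1.5, 0, 0, 0, -2.09, 0.23, -1.9, 0, 0, 0, -2.09, 0.23, -1.96, 0, 0, 0, -2.09, 0.23, -1.96, 0, 0, 0],
  grip=76,
)

```text
time_s: 72.38
eef_pos: [0.3778, 0.3159, 0.0518]
eef_rot: [0.0, 0.744, 0.668, -0.0]
wrist_force: [1.2, -0.1, -0.2]
opening: 0.886
grasp_force: 0.0
```

Request:
move_arm(
  plan=[0, 0, 0, 0, 0, 0, 0, 0, 0, 0, 0, 0, 0, 0, 0, 0, 0, 0, 0, 0, 0, 0, 0, 0, 0, 0, 0, 0, 0, 0, 0, 0, 0.15, 0, 0, 0, 0, 0, 0.3, 0, 0, 0, 0, 0, 0.3, 0, 0, 0, 0, 0, 0.3, 0, 0, 0],
  grip=40,
)

```text
time_s: 73.5
eef_pos: [0.3771, 0.3159, 0.0667]
eef_rot: [-0.0, 0.744, 0.668, -0.0]
wrist_force: [0.2, 0.1, -2.6]
opening: 0.62
grasp_force: 63.7
```

```bash
python3 t.py
```

```text
73.5 [0.3771 0.3159 0.0667] [-0.035 -0.011  0.017] [ 0.24  0.07 -2.63]
```

Request:
move_arm(
  plan=[0, 0, 0, 0, 0, 0],
)

```text
time_s: 73.62
eef_pos: [0.377, 0.3158, 0.0665]
eef_rot: [-0.0, 0.744, 0.668, -0.0]
wrist_force: [0.2, -0.6, -2.6]
opening: 0.619
grasp_force: 63.7
```

```bash
python3 t.py
```

```text
73.625 [0.377  0.3158 0.0665] [ 0.02  -0.009  0.013] [ 0.21 -0.6  -2.63]
```

Request:
move_arm(
  plan=[0, 0, 0, 0, 0, 0],
)

```text
time_s: 73.75
eef_pos: [0.3771, 0.3159, 0.0665]
eef_rot: [-0.0, 0.744, 0.668, -0.0]
wrist_force: [0.2, -0.3, -3.5]
opening: 0.621
grasp_force: 63.7
```

```bash
python3 t.py
```

```text
73.75 [0.3771 0.3159 0.0665] [-0.011 -0.004 -0.029] [ 0.18 -0.25 -3.47]
```

Request:
move_arm(
  plan=[0, 0, 0, 0, 0, 0],
)

```text
time_s: 73.88
eef_pos: [0.3772, 0.3159, 0.0667]
eef_rot: [-0.0, 0.744, 0.668, -0.0]
wrist_force: [0.8, 0.5, -3.2]
opening: 0.622
grasp_force: 63.7
```

```bash
python3 t.py
```

```text
73.875 [0.3772 0.3159 0.0667] [-0.046  0.015 -0.033] [ 0.82  0.48 -3.15]
```

Request:
move_arm(
  plan=[0, 0, 0, 0, 0, 0],
)

```text
time_s: 74.0
eef_pos: [0.3773, 0.3159, 0.0667]
eef_rot: [0.0, 0.744, 0.668, -0.0]
wrist_force: [-0.4, -0.1, -2.5]
opening: 0.616
grasp_force: 63.7
```

```bash
python3 t.py
```

```text
74.0 [0.3773 0.3159 0.0667] [-0.     0.042  0.012] [-0.37 -0.11 -2.49]
```

C is centred too. Lowering it, releasing and moving clear.

Request:
move_arm(
  plan=[0, 0, -0.15, 0, 0, 0, 0, 0, -0.24, 0, 0, 0, 0, 0, -0.28, 0, 0, 0, 0, 0, -0.29, 0, 0, 0, 0, 0, -0.29, 0, 0, 0],
)

```text
time_s: 74.62
eef_pos: [0.3768, 0.3157, 0.0531]
eef_rot: [-0.0, 0.744, 0.668, -0.001]
wrist_force: [-6.9, -4.1, 11.3]
opening: 0.624
grasp_force: 65.3
```

Request:
move_arm(
  plan=[0, 0, 0.02, 0, 0, 0, 0, 0, 0.02, 0, 0, 0],
)

```text
time_s: 74.88
eef_pos: [0.3773, 0.316, 0.0532]
eef_rot: [0.0, 0.744, 0.668, 0.0]
wrist_force: [0.1, -0.6, -3.2]
opening: 0.617
grasp_force: 63.6
```

Request:
move_arm(
  plan=[0, 0, 0, 0, 0, 0, 0, 0, 0, 0, 0, 0, 0, 0, 0, 0, 0, 0],
  grip=68,
)

```text
time_s: 75.25
eef_pos: [0.3775, 0.3161, 0.0534]
eef_rot: [0.0, 0.744, 0.668, 0.0]
wrist_force: [0.2, -0.0, 0.7]
opening: 0.799
grasp_force: 0.0
```

Request:
move_arm(
  plan=[0, 0, 0.4, 0, 0, 0, 0, 0, 0.9, 0, 0, 0, 0, 0, 1.5, 0, 0, 0, 0, 0, 2.3, 0, 0, 0, 0, 0, 3.0, 0, 0, 0, 0, 0, 3.0, 0, 0, 0, 0, 0, 3.0, 0, 0, 0, 0, 0, 3.0, 0, 0, 0],
)

```text
time_s: 76.25
eef_pos: [0.3764, 0.3155, 0.2019]
eef_rot: [-0.0, 0.744, 0.668, -0.001]
wrist_force: [0.1, 0.0, 1.0]
opening: 0.793
grasp_force: 0.0
```

```bash
python3 -c "
from bench import ctrl
print(ctrl.hand_in())"
```

```text
the job is handed in; nothing more can be done
None
```

I handed the job in at about 76 s: all five bricks tested, the gauge back upright in its stand, three damp bricks laid across the rail and two firm ones in the tray; I placed the bricks by force feedback because the camera calls had run out, so the final layout was not seen.

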